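# Load the seal blanks into the blow-off cabinet and pull its hatch down

## Robot

A 7-joint arm with a two-finger parallel gripper is mounted at the origin on the work surface. World frame = base frame: x ahead of the robot, y to its left, z up, the work surface at z = 0. Lengths are in m, angles in rad, forces in N, time in s.
With the tool pointing down it reaches from about 0.4 to 0.85 m from the base axis. Payload 10.4 kg.
Tool frame: the origin (TCP) lies between the finger pads; the fingertips stand 8 mm ahead of it and the grasp point (between the pads) lies 11 mm behind it; x points along the fingers, z is the direction in which the jaws open and shut, and the axes are right-handed (so a half turn about x gives the same grasp; the last joint's range is limited). The gripper opens to 87 mm and grips with 3 to 60 N. Pads are 19 mm wide; open, the fingers measure 117 mm over their backs; the gripper's body (75 mm by 190 mm) begins 51 mm behind the grasp point.
Start: joints at [-1.321, 0.332, -0.065, 1.46, 0.022, 1.35, -0.088], TCP at [0.168, 0.602, 0.207] pointing down, gripper open.
Joint ranges: [-2.6, 2.6], [-0.5, 2.12], [-1.47, 1.34], [0.16, 2.42], [-1.27, 4.41], [0.06, 2.06], [-2.6, 2.6]. Speed limits (rad/s): [2.22, 2.22, 2.79, 2.79, 3.14, 3.14, 3.14].

## Interface

Orientations are given as a 3x3 rotation matrix whose columns are the frame's x, y, z axes.
In Python, from bench import env, viewer gives the robot as it stands.
- The arm moves only by the tool move_arm, never from a script. Its argument "rows" is a list of rows, each a list of 6 numbers: the shift along the tool's x, y, z normalised to -1 to 1, where 1 is 4 cm, then the turn, a rotation vector about the tool's x, y, z normalised to -1 to 1, where 1 is 0.1 rad. A call has 1 to 5 rows; each row shifts and turns the commanded pose from where the row before left it, along the tool's axes as they then stand; what a row does not reach is not made up. A row lasts 1/12 s, in which the tool goes at most 41.7 mm and 7.16 degrees, less where a joint would pass 70% of its speed; a pose out of reach is approached as far as the arm can. A call with a number of a shift or a turn outside -1 to 1 is refused whole. A call with a gripper value outside its range is refused whole. "claw" is the closure in counts, from 0 (fully open) to 255 (shut), set as the call begins (left out, the last holds). The fingers move at their own pace and stop on an object; the grip force is fixed at half the most. Time passes only in rows, so rows that do not move let the fingers close. It gives the time, the measured TCP pose, the force and the opening at its end, in the units of the state.
- env.observe(): the state, without advancing time (a new reading comes with each control period).
- viewer.capture(name): name is "side" or "top"; returns a dict with "image" (400x640x3 uint8, red, green, blue), "vertical_fov" (degrees; the focal length in pixels is half the picture's height over the tangent of half this angle, whatever the lens; pixels are square), "cx", "cy" (the principal point, pixels), "R" (3x3) and "t" (3): a world point X has camera coordinates R X + t. Camera axes: x right, y down, z forward; pixel columns grow to the right and rows downward; lengths in m; the calibration is good to about 2 mm. A picture is of the moment at which its call begins. There is no depth.
- env.job_done(): hands the job in, once; it reports no verdict.
The state is a dict: "clock": time; "joint_pos": joint angles; "joint_vel": joint speeds; "tau": joint torques, N m; "ee_pos": TCP position; "ee_rot": TCP orientation; "wrist_force": force on the tool from outside, world axes, zero at the start; "wrist_torque": the same for the moment, N m; "grip_width": opening from 0.0 (shut) to 1.0 (fully open).
Only numpy, scipy, OpenCV 4.12 (cv2) and the standard library are available. Lean on these libraries where they do the work, as an engineer would, in place of code of your own. Each camera call takes 0.05 s, during which the arm holds its last target. There are 200 camera calls.

## Task

Tip the loose lid of the tub up by its tab, lift it off and lay it flat on the bench clear of the tub. Move every brass seal blank from the tub onto the sprung tray in the cabinet, setting each down gently so that the tray sinks. Then take the hook pole, hook it into the high ring of the hatch, pull the hatch fully shut with it without touching the hatch by hand, lay the pole back in its rest, and leave the other things on the bench alone.

Things in the scene. Friction and masses are not known exactly. Their poses are not given: they have to be found in the camera images.
- tub: fixed round white plastic tub, outer diameter 184 mm, inner 176 mm, 64 mm high, inner floor 4 mm above the bench; origin at the centre of its underside. At the start it is covered by the loose lid and holds the brass seals
- tub_rim (a point): centre of the tub's mouth, 64 mm above the bench
- lid_centre (a point): centre of the loose grey plastic lid of the tub (a 188 mm disc 4 mm thick over a 166 mm plug 8 mm deep that sits 5 mm slack inside the tub's mouth; 0.15 kg). The point is at mid thickness of the disc, 10 mm above the plug's underside (so 10 mm above the bench when the lid lies flat on it). The own x axis points at the tab, z up
- lid_tab (a point): point to pinch the lid's tab: a flat upright ear that sticks out beyond the disc's edge, 90 to 130 mm from the lid's centre along its x axis, 10 mm thick across (along the lid's y), 28 mm tall, from 8 to 36 mm above the plug's underside. The point is 112 mm out, 26 mm above the plug's underside; nothing lies under the ear but the bench
- seal0_mid (a point): brass hand-seal blank no. 0 (two to four are there, the others are absent; all alike): round foot 38 mm in diameter and 14 mm high, on it a round stem 20 mm in diameter, 48 mm high in all, 0.2 to 0.25 kg; stands on its foot. The point is on its axis 24 mm above its underside, z along the stem
- seal1_mid (a point): brass hand-seal blank no. 1 (two to four are there, the others are absent; all alike): round foot 38 mm in diameter and 14 mm high, on it a round stem 20 mm in diameter, 48 mm high in all, 0.2 to 0.25 kg; stands on its foot. The point is on its axis 24 mm above its underside, z along the stem
- seal2_mid (a point): brass hand-seal blank no. 2 (two to four are there, the others are absent; all alike): round foot 38 mm in diameter and 14 mm high, on it a round stem 20 mm in diameter, 48 mm high in all, 0.2 to 0.25 kg; stands on its foot. The point is on its axis 24 mm above its underside, z along the stem
- seal3_mid (a point): brass hand-seal blank no. 3 (two to four are there, the others are absent; all alike): round foot 38 mm in diameter and 14 mm high, on it a round stem 20 mm in diameter, 48 mm high in all, 0.2 to 0.25 kg; stands on its foot. The point is on its axis 24 mm above its underside, z along the stem
- cabinet: fixed grey blow-off cabinet, an open-topped box 186 mm square outside, 170 mm inside, walls 8 mm, 115 mm high; origin at the centre of its underside, x axis level and away from the robot (yaw within about 7 degrees), y to the left. Its clear hatch is hinged along the top of its left (+y) wall
- tray_top (a point): centre of the top face of the cabinet's aluminium tray (166 mm square, fills the cabinet). Empty it stands 78 mm above the bench; axes as the cabinet's
- tray (a joint): how far the sprung tray has sunk, m: 0 when empty, about 11 mm more for each seal (200 N/m, damped), 56 mm at most. Seals stand 11 mm above the cabinet's top edge on an empty tray, and below it once two are on
- hatch (a joint): angle of the clear hatch (186 mm square, 6 mm thick, aluminium edging) about its hinge, rad: 0 shut and level over the cabinet, about 1.8 standing open, a little beyond upright. A stiff hinge holds it wherever it is left; it takes 1 to 3 N at the ring to swing it
- hatch_hinge (a point): middle of the hatch's hinge line (which runs along the cabinet's x), on the cabinet's left (+y) wall, 119 mm above the bench. Seen along the cabinet's x axis, the hatch swings from upright to the right (-y) and down
- ring (a point): centre of the steel pull ring at the middle of its hole: hole 44 mm across, wire 8 mm. It is fixed rigidly in the hatch's plane beyond the free edge, 214 mm from the hinge line and 30 mm nearer the robot than the hatch's middle; its hole runs along the cabinet's x axis at every hatch angle. High (about 0.32 m) when the hatch stands open, 119 mm above the bench when shut
- pole_mid (a point): centre of the hook pole's square wooden handle (18 x 18 mm, 160 mm long, along the pole's x). From the handle's +x end a straight steel rod (8 mm thick) runs on along the same axis to x = 170 mm, where it turns down (-z) by 17 mm (rod axis) as the hook. 0.12 kg, balanced about 10 mm ahead of this point. Lies level in its rest at the start, hook down, 55 mm above the bench, x away from the robot (yaw within about 12 degrees)
- pole_hook (a point): point on the rod's axis 160 mm ahead of the handle's centre, just short of the down-turned hook: where the ring sits when hooked
- rest_mid (a point): where the handle's centre belongs in the fixed wooden rest, 55 mm above the bench, x axis along the lying pole. The rest has two forks, 55 mm behind this point (for the handle) and 115 mm ahead of it (for the rod), each 14 mm long along the pole; slots 26 mm wide flaring to about 50 mm, open at the top, fork tops 78 mm above the bench
- jar: bystander: closed white jar, 52 mm wide, 60 mm high, origin at its underside
- pot: bystander: small glass pot with green cap, 40 mm wide, 35 mm high, origin at its underside
- screwdriver: bystander: screwdriver 160 mm long lying on the bench
- hammer: bystander: chasing hammer 220 mm long lying on the bench
Things that resemble listed ones, but are neither listed nor needed, are in the scene too. Of the things shaped like the part that bears lid_centre, the grey one is meant.

How it is judged:
On the way, in this order (a step that is already met when the one before it is completed fails the run):
1. the lid is tipped up (more than 0.12 rad) while still over the tub (angle between lid_centre's own z axis and vertical above 0.12 rad and horizontal distance between lid_centre and tub_rim below 0.08 m), for 0.1 s.
2. the lid lies flat on the bench, clear of the tub (centres more than 0.18 m apart) (height (world z) of lid_centre below 0.02 m and angle between lid_centre's own z axis and vertical below 0.1 rad and horizontal distance between lid_centre and tub_rim above 0.18 m), for 0.2 s.
3. every seal rests on the tray and the tray has sunk (x of seal0_mid in the frame of tray_top between -0.083 and 0.083 m and y of seal0_mid in the frame of tray_top between -0.083 and 0.083 m and z of seal0_mid in the frame of tray_top between 0.004 and 0.034 m and x of seal1_mid in the frame of tray_top between -0.083 and 0.083 m and y of seal1_mid in the frame of tray_top between -0.083 and 0.083 m and z of seal1_mid in the frame of tray_top between 0.004 and 0.034 m and x of seal2_mid in the frame of tray_top between -0.083 and 0.083 m and y of seal2_mid in the frame of tray_top between -0.083 and 0.083 m and z of seal2_mid in the frame of tray_top between 0.004 and 0.034 m and x of seal3_mid in the frame of tray_top between -0.083 and 0.083 m and y of seal3_mid in the frame of tray_top between -0.083 and 0.083 m and z of seal3_mid in the frame of tray_top between 0.004 and 0.034 m and value of joint tray above 0.014 m and velocity of joint tray below 0.02 m/s), for 0.3 s.
4. the pole's hook is in the ring while the hatch stands open (distance between pole_hook and ring below 0.028 m and value of joint hatch above 1.3 rad), for 0.1 s.
5. the hatch is shut with the hook still in the ring (value of joint hatch below 0.05 rad and distance between pole_hook and ring below 0.04 m), for 0.1 s.
At the end, for the whole second after the job is handed in: Every seal rests on the sunk tray, the hatch is shut (within 0.05 rad), the lid lies flat on the bench more than 0.18 m from the tub (centre to centre), and the pole lies in its rest (within 25 mm along it, 10 mm in height, 0.12 rad) (all of step 2 and all of step 3 and value of joint hatch below 0.05 rad and horizontal distance between pole_mid and rest_mid below 0.025 m and height (world z) of pole_mid between 0.045 and 0.065 m and angle between the x axis of pole_mid and the x axis of rest_mid, either way round below 0.12 rad); the robot touches nothing.
It fails at once if the robot's hand or arm pushes on the hatch itself (contact force between any of the fingers, the arm and hatch above 1.5 N).
It fails at once if a seal is dropped or slammed on the tray (the tray sinks faster than 0.35 m/s) (velocity of joint tray above 0.35 m/s).
It fails at once if a bystander is moved by more than 40 mm (distance of any of jar, pot, screwdriver, hammer from where it was at the start of the episode above 0.04 m).
Of seal0, seal1, seal2, seal3 only 2 to 4 are there at a start; the rules pass over those that are not, and their reading is None.
At some moment in a run one of seal0, seal1, seal2, seal3 may be knocked a few centimetres aside while the robot is not near it.
It also fails if it takes over 210 s, if anything falls off the work surface, if the arm or the gripper's body presses on something with over 40 N, if the wrist force passes 120 N, or if a joint passes its speed limit or range.

## Working session

There is one attempt and no reset: what is moved stays moved. The work goes in short steps, Python scripts to look and compute and a tool call to move; the robot and the scene stay as the last step left them, time stands still between calls to the robot, and variables do not carry over. Pictures are saved under pics/ and viewed, about 12 in all and at most 16, crops included, and the job is handed in when it is done.

Besides the shell and the picture viewer there is one more tool, called after ">>>" as a command line: name --pt "numbers of a row" for each row, then --argument value for the rest. move_arm: Moves the arm, as the interface text tells. Its arguments: {"type":"object","properties":{"rows":{"type":"array"},"claw":{"type":"number"}},"required":["rows"]}

```bash
ls; mkdir -p pics
cat > h.py <<'E'
import numpy as np, cv2
from bench import env, viewer
def snap(cam,name,crop=None,scale=1):
    c=viewer.capture(cam); im=c["image"][:,:,::-1]
    if crop: x0,y0,x1,y1=crop; im=im[y0:y1,x0:x1]
    if scale!=1: im=cv2.resize(im,None,fx=scale,fy=scale,interpolation=cv2.INTER_CUBIC)
    cv2.imwrite(f"pics/{name}.png",im); 
    np.savez(f"pics/{cam}.npz",**{k:c[k] for k in("vertical_fov","cx","cy","R","t","image")}); return c
def load(cam): return dict(np.load(f"pics/{cam}.npz"))
def f(c): return 200/np.tan(np.radians(float(c["vertical_fov"]))/2)
def ray(c,u,v):
    d=np.array([(u-c["cx"])/f(c),(v-c["cy"])/f(c),1]); return -c["R"].T@c["t"], c["R"].T@d
def atz(c,u,v,z):
    o,d=ray(c,u,v); return o+d*(z-o[2])/d[2]
def proj(c,X):
    p=np.atleast_2d(X)@c["R"].T+c["t"]; return np.c_[f(c)*p[:,0]/p[:,2]+c["cx"],f(c)*p[:,1]/p[:,2]+c["cy"]]
def tri(a,b):
    A=[];B=[]
    for c,u,v in(a,b):
        o,d=ray(c,u,v); d/=np.linalg.norm(d); P=np.eye(3)-np.outer(d,d); A.append(P);B.append(P@o)
    return np.linalg.solve(sum(A),sum(B))
E
python3 - <<'E'
from h import *
np.set_printoptions(precision=3,suppress=True)
for n in("side","top"):
    c=snap(n,n+"0"); print(n,c["vertical_fov"],c["cx"],c["cy"],-c["R"].T@c["t"]); print(c["R"])
s=env.observe(); print(s["ee_rot"],s["clock"],s["wrist_force"])
E
```

```text
pics
side 42.11663836783113 318.25370032511415 200.8248194307478 [-0.275 -0.912  0.801]
[[ 0.684 -0.73  -0.013]
 [-0.403 -0.363 -0.84 ]
 [ 0.608  0.58  -0.542]]
top 55.15082806360951 318.2605504949849 195.89363145892054 [ 0.361 -0.125  1.258]
[[-0.018 -1.     0.023]
 [-0.993  0.016 -0.12 ]
 [ 0.12  -0.025 -0.992]]
[[-0.    -0.963  0.269]
 [-0.001  0.269  0.963]
 [-1.    -0.    -0.001]] 0.1 [ 0.307  0.324 -0.236]
```

View pics/side0.png

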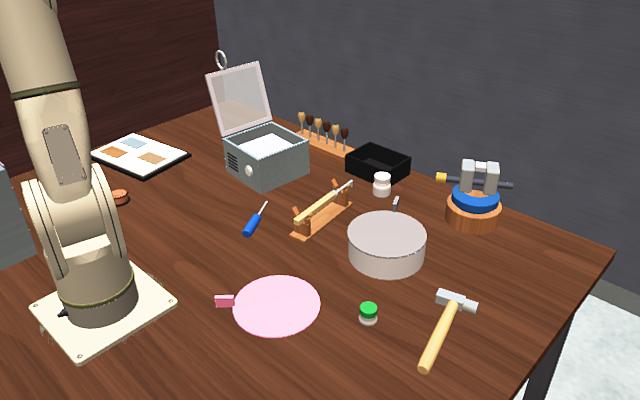

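View pics/top0.png

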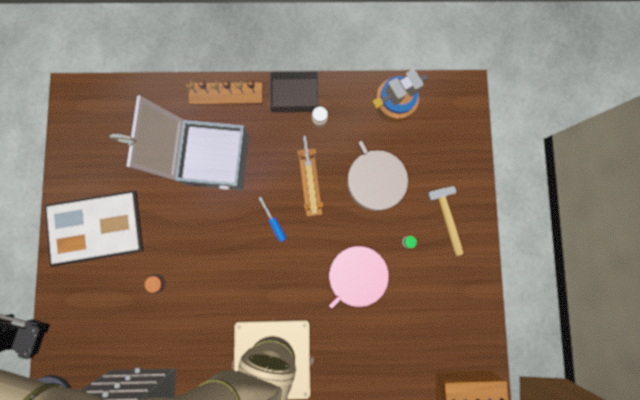

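The overview shows the grey lid and tub near (378,180) in the top view, with the tab at (364,147). The pole is at (311,180), the cabinet at (212,153) and the ring at (122,139). The pink lid is a decoy. I'll zoom in for detail.

Run:
```python
from h import *
for n,(x0,y0,x1,y1),s in(("top",(100,80,420,225),2.5),("side",(195,40,445,285),2.4)):
    c=load(n); im=c["image"][y0:y1,x0:x1,::-1]
    cv2.imwrite(f"pics/{n}z.png",cv2.resize(im,None,fx=s,fy=s,interpolation=cv2.INTER_CUBIC))
```

```text
(no output)
```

View pics/topz.png

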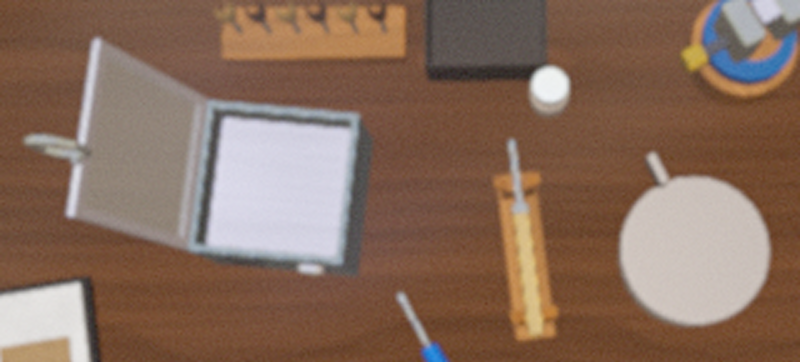

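View pics/sidez.png

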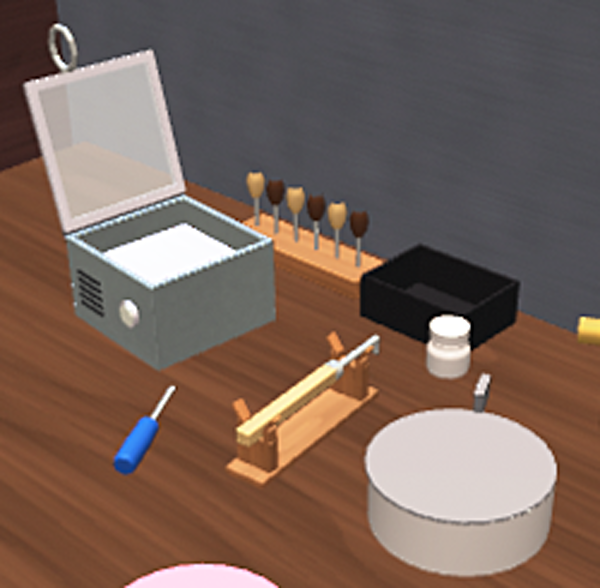

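The zooms show these points, in zoomed pixels. Top view: lid centre (695,250), tab (655,165), cabinet rim corners (213,101), (359,115), (343,264), (190,248), pole from (536,333) to (512,142). Side view: ring (63,47).

Run:
```python
from h import *
np.set_printoptions(precision=4,suppress=True)
t=load("top");s=load("side")
T=lambda u,v:(t,100+u/2.5,80+v/2.5); S=lambda u,v:(s,195+u/2.4,40+v/2.4)
L=atz(*T(695,250),.068);print("lid",L, "edges",[atz(*T(*p),.068)[:2] for p in((619,250),(771,250),(695,175),(695,326))])
print("lid side",atz(*S(460,466),.068))
tb=atz(*T(657,167),.092); d=tb-L; print("tab",tb,np.linalg.norm(d[:2]),np.degrees(np.arctan2(d[1],d[0])))
tb=atz(*S(482,383),.088); print("tab side",tb, np.linalg.norm((tb-L)[:2]))
C=[atz(*T(*p),.115) for p in((213,101),(359,115),(343,264),(190,248))]; C=np.array(C);print("cab",C[:,:2],C.mean(0),[np.linalg.norm(C[i]-C[i-1]) for i in range(4)])
e=(C[0]+C[1]-C[2]-C[3]);print("yaw",np.degrees(np.arctan2(e[1],e[0])), "via y",np.degrees(np.arctan2(*( (C[0]+C[3]-C[1]-C[2])[[0,1]]*[-1,1]))))
Cs=np.array([atz(*S(*p),.117) for p in((70,237),(183,199),(272,241),(156,287))]);print("cabside",Cs[:,:2],Cs.mean(0))
print("ring",tri(T(52,146),S(63,47)))
print("handle near",atz(*T(536,333),.064),"far",atz(*T(520,206),.064),"hooktip",atz(*T(512,140),.059))
print("side near",atz(*S(241,434),.062),"hook",atz(*S(376,340),.059),"hf",atz(*S(337,368),.064))
for n,p,h in(("jar",(549,85),.06),("hookside",(512,140),.059)): print(n,atz(*T(*p),h))
print("screw",atz(*T(400,293),.005),"pot",atz(t,410,240,.035))
```

```text
lid [ 0.5519 -0.3443  0.068 ] edges [array([ 0.5534, -0.2482]), array([ 0.5505, -0.4409]), array([ 0.6487, -0.3479]), array([ 0.4557, -0.3407])]
lid side [ 0.55   -0.3468  0.068 ]
tab [ 0.6537 -0.2962  0.092 ] 0.11262475836064129 25.32548684621129
tab side [ 0.6613 -0.2909  0.088 ] 0.12170533531640494
cab [[0.7374 0.2488]
 [0.7177 0.071 ]
 [0.5336 0.0892]
 [0.5557 0.2719]] [0.6361 0.1702 0.115 ] [np.float64(0.18308054362975842), np.float64(0.17882915528952317), np.float64(0.18499890553216727), np.float64(0.18402601631997964)]
yaw -6.455484832404004 via y -6.611428763538901
cabside [[0.5547 0.2651]
 [0.7262 0.2437]
 [0.7146 0.0684]
 [0.5389 0.0854]] [0.6336 0.1657 0.117 ]
ring [0.6253 0.335  0.326 ]
handle near [ 0.4506 -0.1418  0.064 ] far [ 0.6124 -0.1243  0.064 ] hooktip [ 0.6999 -0.1153  0.059 ]
side near [ 0.4499 -0.1414  0.062 ] hook [ 0.6925 -0.1195  0.059 ] hf [ 0.6102 -0.1318  0.064 ]
jar [ 0.7721 -0.1642  0.06  ]
hookside [ 0.6999 -0.1153  0.059 ]
screw [0.5106 0.0351 0.005 ] pot [ 0.362  -0.4457  0.035 ]
```

>>> move_arm --pt "-0.3 0 -0.9 0 0 0" --pt "-0.3 0 -0.9 0 0 0" --pt "-0.3 0 -0.9 0 0 0" --pt "-0.3 0 -0.9 0 0 0" --pt "-0.3 0 -0.9 0 0 0" --claw 0

```text
clock: 0.52
ee_pos: [0.1194, 0.4267, 0.2669]
ee_rot: [[-0.0, -0.963, 0.269], [-0.001, 0.269, 0.963], [-1.0, -0.0, -0.001]]
wrist_force: [0.2, -0.5, 1.2]
grip_width: 0.996
```

>>> move_arm --pt "0 -0.9 0 0.86 0 0" --pt "0 -0.9 0 0.86 0 0" --pt "0 -0.9 0 0.86 0 0" --pt "0 -0.9 0 0.86 0 0" --pt "0 -0.9 0 0.86 0 0"

```text
clock: 0.93
ee_pos: [0.2825, 0.3506, 0.2668]
ee_rot: [[-0.0, -0.76, 0.649], [-0.0, 0.649, 0.76], [-1.0, 0.0, -0.0]]
wrist_force: [0.3, 0.3, 0.0]
grip_width: 1.003
```

>>> move_arm --pt "0 -0.9 0 0.86 0 0" --pt "0 -0.9 0 0.86 0 0" --pt "0 -0.9 0 0.86 0 0" --pt "0 -0.9 0 0.86 0 0" --pt "0 -0.9 0 0.86 0 0"

```text
clock: 1.35
ee_pos: [0.3966, 0.213, 0.2666]
ee_rot: [[-0.0, -0.42, 0.907], [-0.0, 0.907, 0.42], [-1.0, -0.0, -0.0]]
wrist_force: [1.1, 0.2, -0.0]
grip_width: 0.996
```

>>> move_arm --pt "0 -0.9 0 0.86 0 0" --pt "0 -0.9 0 0.86 0 0" --pt "0 -0.9 0 0.86 0 0" --pt "0 -0.9 0 0.86 0 0" --pt "0 -0.9 0 0.86 0 0"

```text
clock: 1.77
ee_pos: [0.4428, 0.0403, 0.2667]
ee_rot: [[-0.0, -0.004, 1.0], [-0.0, 1.0, 0.004], [-1.0, -0.0, -0.0]]
wrist_force: [0.7, -0.2, -0.5]
grip_width: 1.001
```

>>> move_arm --pt "0 -0.9 0 0.86 0 0" --pt "0 -0.9 0 0.86 0 0" --pt "0 -0.9 0 0.86 0 0" --pt "0 -0.9 0 0.86 0 0" --pt "0 -0.9 0 0.86 0 0"

```text
clock: 2.18
ee_pos: [0.4128, -0.1359, 0.2667]
ee_rot: [[-0.0, 0.414, 0.91], [0.0, 0.91, -0.414], [-1.0, -0.0, -0.0]]
wrist_force: [-0.2, 0.1, -0.6]
grip_width: 1.004
```

```bash
cat >> h.py <<'E'
from scipy.spatial.transform import Rotation as Ro
np.set_printoptions(precision=3,suppress=True)
def down(zyaw):
    z=np.array([np.cos(zyaw),np.sin(zyaw),0]); x=np.array([0,0,-1.]); return np.c_[x,np.cross(z,x),z]
def go(p,R=None):
    """turn (units of .1 rad, tool) then shift (units 4 cm) in the axes after / before the turn"""
    s=env.observe(); A=s["ee_rot"]; R=A if R is None else R; d=np.array(p)-s["ee_pos"]
    print("clk",round(s["clock"],2),"at",s["ee_pos"],"x",A[:,0],"z",A[:,2],"F",s["wrist_force"],"w",s["grip_width"])
    print(" turn",Ro.from_matrix(A.T@R).as_rotvec()/.1,"shift before",A.T@d/.04,"after",R.T@d/.04," q",s["joint_pos"])
E
python3 - <<'E'
from h import *
a=np.radians(26); L=np.array([.551,-.3455]); p=L+.112*np.array([np.cos(a),np.sin(a)])
go([*p,.20],down(a-np.pi/2))
E
```

```text
clk 2.18 at [ 0.413 -0.136  0.267] x [-0.  0. -1.] z [ 0.91  -0.414 -0.   ] F [-0.156  0.131 -0.612] w 1.0035619600140495
 turn [ 6.905 -0.002  0.002] shift before [ 1.665 -1.184  7.097] after [1.667 3.607 6.224]  q [-0.547 -0.211  0.666  1.861  0.131  1.449 -0.334]
```

>>> move_arm --pt "0.2 0 0.7 1 0 0" --pt "0.2 0 0.7 1 0 0" --pt "0 0 0 1 0 0" --pt "0 0 0 1 0 0" --pt "0 0 0 1 0 0"

```text
clock: 2.6
ee_pos: [0.4631, -0.1598, 0.2502]
ee_rot: [[-0.002, 0.8, 0.6], [-0.001, 0.6, -0.8], [-1.0, -0.002, -0.001]]
wrist_force: [-0.4, -0.5, -0.2]
grip_width: 0.999
```

>>> move_arm --pt "0 0 0 1 0 0" --pt "0 0 0 0.9 0 0" --pt "0 0 0 0 0 0"

```text
clock: 2.85
ee_pos: [0.4631, -0.1595, 0.2507]
ee_rot: [[-0.001, 0.899, 0.439], [0.0, 0.439, -0.899], [-1.0, -0.0, -0.0]]
wrist_force: [0.4, 0.1, 0.0]
grip_width: 0.999
```

Run:
```python
from h import *
a=np.radians(26); L=np.array([.551,-.3455]); p=L+.112*np.array([np.cos(a),np.sin(a)])
go([*p,.14],down(a-np.pi/2))
```

```text
clk 2.85 at [ 0.463 -0.16   0.251] x [-0.001  0.    -1.   ] z [ 0.439 -0.899 -0.   ] F [0.428 0.127 0.023] w 0.9987829243201394
 turn [ 0.007 -0.004  0.004] shift before [2.764 2.734 5.145] after [2.767 2.736 5.142]  q [-0.513 -0.028  0.75   1.772  0.019  1.391 -0.883]
```

>>> move_arm --pt "0.5 0.5 0.86 0 0 0" --pt "0.5 0.5 0.86 0 0 0" --pt "0.5 0.5 0.86 0 0 0" --pt "0.5 0.5 0.86 0 0 0" --pt "0.3 0.37 0.85 0 0 0"

```text
clock: 3.27
ee_pos: [0.6168, -0.2645, 0.161]
ee_rot: [[-0.003, 0.894, 0.449], [0.002, 0.449, -0.894], [-1.0, -0.001, -0.003]]
wrist_force: [0.4, 0.6, 1.8]
grip_width: 1.0
```

>>> move_arm --pt "0.47 0.37 0.85 0 0 0" --pt "0 0 0 0 0 0"

```text
clock: 3.43
ee_pos: [0.6434, -0.2923, 0.136]
ee_rot: [[-0.012, 0.896, 0.444], [-0.001, 0.444, -0.896], [-1.0, -0.011, -0.005]]
wrist_force: [0.0, -0.2, -2.1]
grip_width: 0.997
```

Run:
```python
from h import *
a=np.radians(26); L=np.array([.551,-.3455]); p=L+.112*np.array([np.cos(a),np.sin(a)])
go([*p,.071],down(a-np.pi/2))
snap("top","t1"); snap("side","s1")
t=load("top")["image"][110:240,320:460,::-1];s=load("side")["image"][130:290,310:480,::-1]
cv2.imwrite("pics/m1.png",np.hstack([cv2.resize(t,(400,400)),cv2.resize(s,(400,400))]))
```

```text
clk 3.43 at [ 0.643 -0.292  0.136] x [-0.012 -0.001 -1.   ] z [ 0.444 -0.896 -0.005] F [ 0.045 -0.2   -2.054] w 0.9967202556806625
 turn [ 0.065 -0.046  0.108] shift before [1.622 0.157 0.193] after [1.624 0.141 0.184]  q [-0.115  0.662  0.753  1.323 -0.441  1.336 -0.474]
```

View pics/m1.png

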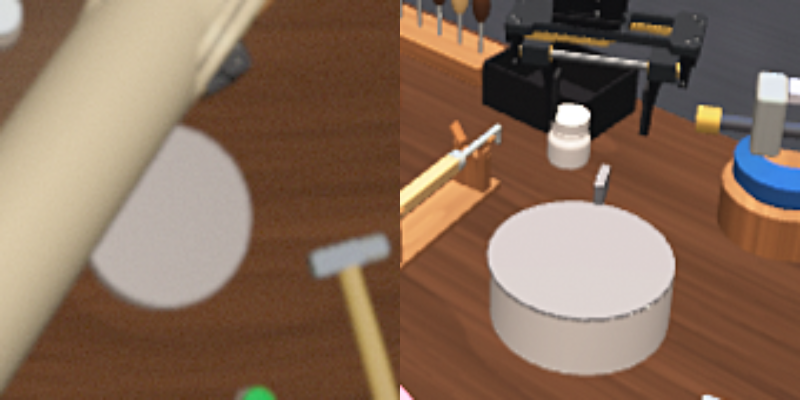

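The tab at (603,185) in the side crop sits centred between the open fingers, so I'll descend and pinch.

>>> move_arm --pt "0.4 0.15 0.19 0 0 0.1" --pt "0.4 0 0 0 0 0" --pt "0.4 0 0 0 0 0" --pt "0.42 0 0 0 0 0" --pt "0 0 0 0 0 0"

```text
clock: 3.95
ee_pos: [0.6517, -0.2911, 0.0795]
ee_rot: [[0.007, 0.895, 0.445], [0.007, 0.445, -0.895], [-1.0, 0.01, -0.003]]
wrist_force: [-0.9, 0.0, -0.8]
grip_width: 0.999
```

>>> move_arm --pt "0 0 0 0 0 0" --pt "0 0 0 0 0 0" --pt "0 0 0 0 0 0" --pt "0 0 0 0 0 0" --pt "0 0 0 0 0 0" --claw 255

```text
clock: 4.37
ee_pos: [0.6532, -0.2933, 0.0818]
ee_rot: [[0.01, 0.896, 0.443], [0.004, 0.443, -0.896], [-1.0, 0.011, 0.001]]
wrist_force: [-0.5, 0.7, 0.4]
grip_width: 0.709
```

>>> move_arm --pt "0 0 0 0 0 0" --pt "0 0 0 0 0 0" --pt "0 0 0 0 0 0" --pt "0 0 0 0 0 0" --pt "0 0 0 0 0 0"

```text
clock: 4.78
ee_pos: [0.6528, -0.2932, 0.0807]
ee_rot: [[0.009, 0.897, 0.443], [0.005, 0.443, -0.897], [-1.0, 0.01, -0.0]]
wrist_force: [0.0, -0.3, 0.3]
grip_width: 0.329
```

>>> move_arm --pt "0.27 0 0 0 0 0" --pt "0 0 0 0 0 0" --pt "0 0 0 0 0 0" --pt "0 0 0 0 0 0" --pt "0 0 0 0 0 0"

```text
clock: 5.2
ee_pos: [0.6529, -0.2932, 0.0698]
ee_rot: [[0.009, 0.897, 0.443], [0.005, 0.443, -0.897], [-1.0, 0.01, -0.0]]
wrist_force: [0.9, 0.1, -1.1]
grip_width: 0.105
```

>>> move_arm --pt "0 0 0 0 0 0" --pt "0 0 0 0 0 0" --pt "0 0 0 0 0 0" --pt "0 0 0 0 0 0" --pt "0 0 0 0 0 0"

```text
clock: 5.62
ee_pos: [0.653, -0.2932, 0.07]
ee_rot: [[0.009, 0.897, 0.443], [0.005, 0.443, -0.897], [-1.0, 0.01, -0.0]]
wrist_force: [0.1, -0.7, -1.2]
grip_width: 0.111
```

>>> move_arm --pt "-0.125 0 0 0 0 0.25" --pt "-0.125 0 0 0 0 0.25" --pt "-0.125 0 0 0 0 0.25" --pt "-0.125 0 0 0 0 0.25" --pt "-0.125 0 0 0 0 0.25"

```text
clock: 6.03
ee_pos: [0.6513, -0.2944, 0.0959]
ee_rot: [[0.124, 0.888, 0.442], [0.061, 0.438, -0.897], [-0.99, 0.138, 0.0]]
wrist_force: [-1.7, -0.5, -0.6]
grip_width: 0.109
```

>>> move_arm --pt "-0.125 0 0 0 0 0.25" --pt "-0.125 0 0 0 0 0.25" --pt "-0.125 0 0 0 0 0.25" --pt "-0.125 0 0 0 0 0.25" --pt "0 0 0 0 0 0"

```text
clock: 6.45
ee_pos: [0.6476, -0.2971, 0.116]
ee_rot: [[0.212, 0.872, 0.441], [0.103, 0.428, -0.898], [-0.972, 0.236, 0.001]]
wrist_force: [-0.1, -0.1, -1.9]
grip_width: 0.107
```

>>> move_arm --pt "0 0 0 0 0 0" --pt "0 0 0 0 0 0" --pt "0 0 0 0 0 0" --pt "0 0 0 0 0 0"

```text
clock: 6.78
ee_pos: [0.6487, -0.2949, 0.1141]
ee_rot: [[0.208, 0.872, 0.444], [0.103, 0.431, -0.896], [-0.973, 0.232, -0.0]]
wrist_force: [0.6, 0.5, -0.8]
grip_width: 0.11
```

Run:
```python
from h import *
go([.6,-.3,.2])
snap("top","t2"); snap("side","s2")
t=load("top")["image"][110:240,320:460,::-1];s=load("side")["image"][130:290,310:480,::-1]
cv2.imwrite("pics/m2.png",np.hstack([cv2.resize(t,(400,400)),cv2.resize(s,(400,400))]))
```

```text
clk 6.78 at [ 0.649 -0.295  0.114] x [ 0.208  0.103 -0.973] z [ 0.444 -0.896 -0.   ] F [ 0.561  0.481 -0.814] w 0.11033506567128647
 turn [0. 0. 0.] shift before [-2.355 -0.619 -0.427] after [-2.355 -0.619 -0.427]  q [-0.025  0.557  0.679  1.508 -0.603  1.124 -0.306]
```

View pics/m2.png

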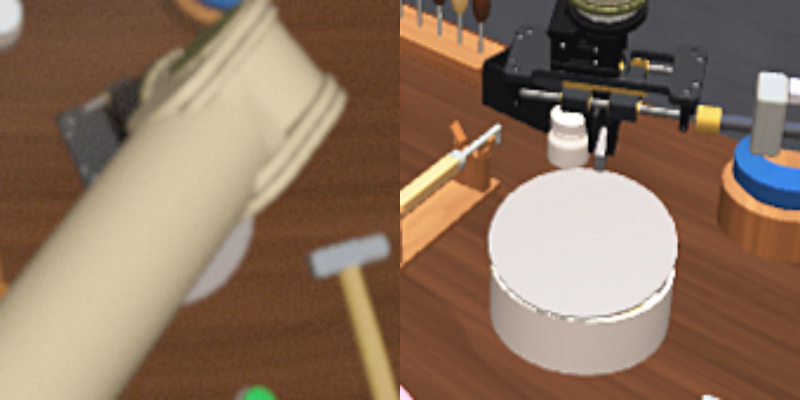

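>>> move_arm --pt "-0.6 0.14 0 0 0 0" --pt "-0.6 0.14 0 0 0 0" --pt "-0.6 0.14 0 0 0 0" --pt "-0.6 0.14 0 0 0 0" --pt "-0.6 0.14 0 0 0 0"

```text
clock: 7.3
ee_pos: [0.6479, -0.2954, 0.2388]
ee_rot: [[0.208, 0.872, 0.443], [0.103, 0.431, -0.896], [-0.973, 0.233, -0.0]]
wrist_force: [0.7, -0.4, -1.0]
grip_width: 0.106
```

>>> move_arm --pt "0 0 0 0 0 -0.6" --pt "0 0 0 0 0 -0.6" --pt "0 0 0 0 0 -0.6" --pt "0 0 0 0 0 -0.55" --pt "0 0 0 0 0 0"

```text
clock: 7.72
ee_pos: [0.6501, -0.2926, 0.2364]
ee_rot: [[-0.003, 0.894, 0.447], [-0.0, 0.447, -0.894], [-1.0, -0.003, -0.001]]
wrist_force: [1.2, 0.5, -2.0]
grip_width: 0.109
```

Run:
```python
from h import *
go([.43,.32,.235],down(np.radians(26-90)))
snap("top","t3"); snap("side","s3")
```

```text
clk 7.72 at [ 0.65  -0.293  0.236] x [-0.003 -0.    -1.   ] z [ 0.447 -0.894 -0.001] F [ 1.171  0.5   -1.964] w 0.10892320332945621
 turn [ 0.1   -0.014  0.028] shift before [  0.053   1.93  -16.159] after [  0.036   1.768 -16.178]  q [-0.09   0.613  0.76   1.167 -0.407  1.511 -0.509]
```

View pics/s3.png

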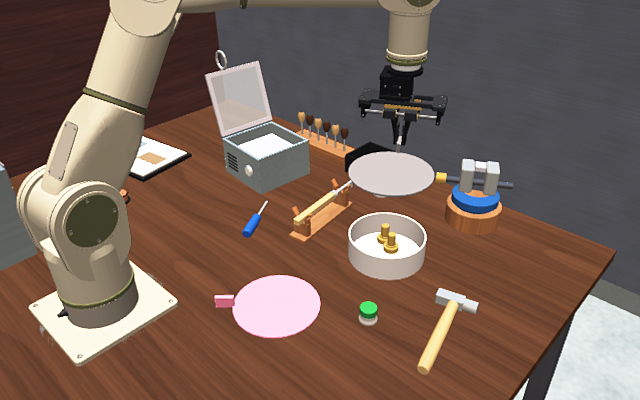

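The lid is held level above the open tub. Two seals show at (386,232) and (391,243). I'll carry the lid to the clear area on the left.

>>> move_arm --pt "0 0.1 -0.8 0 0 0" --pt "0 0.1 -0.8 0 0 0" --pt "0 0.1 -0.8 0 0 0" --pt "0 0.1 -0.8 0 0 0" --pt "0 0.1 -0.8 0 0 0"

```text
clock: 8.23
ee_pos: [0.5935, -0.1431, 0.2376]
ee_rot: [[0.001, 0.897, 0.441], [0.002, 0.441, -0.897], [-1.0, 0.002, -0.001]]
wrist_force: [1.8, -0.6, -0.1]
grip_width: 0.109
```

>>> move_arm --pt "0 0.1 -0.8 0 0 0" --pt "0 0.1 -0.8 0 0 0" --pt "0 0.1 -0.8 0 0 0" --pt "0 0.1 -0.8 0 0 0" --pt "0 0.1 -0.8 0 0 0"

```text
clock: 8.65
ee_pos: [0.5408, 0.0094, 0.2378]
ee_rot: [[0.001, 0.897, 0.441], [0.003, 0.441, -0.897], [-1.0, 0.002, -0.002]]
wrist_force: [-0.2, -0.1, -1.7]
grip_width: 0.115
```

>>> move_arm --pt "0 0.1 -0.8 0 0 0" --pt "0 0.1 -0.8 0 0 0" --pt "0 0.1 -0.8 0 0 0" --pt "0 0.1 -0.8 0 0 0" --pt "0 0.1 -0.8 0 0 0"

```text
clock: 9.07
ee_pos: [0.4882, 0.1615, 0.238]
ee_rot: [[0.001, 0.897, 0.441], [0.003, 0.441, -0.897], [-1.0, 0.002, -0.002]]
wrist_force: [1.0, 0.4, -1.6]
grip_width: 0.11
```

>>> move_arm --pt "0 0 -0.8 0 0 0" --pt "0 0 -0.8 0 0 0" --pt "0 0 -0.8 0 0 0" --pt "0 0 -0.8 0 0 0" --pt "0 0 -0.8 0 0 0"

```text
clock: 9.48
ee_pos: [0.4175, 0.3049, 0.238]
ee_rot: [[0.0, 0.897, 0.441], [0.003, 0.441, -0.897], [-1.0, 0.001, -0.002]]
wrist_force: [0.1, 0.9, -0.7]
grip_width: 0.107
```

Run:
```python
from h import *
go([.43,.32,.10],down(np.radians(26-90)))
snap("top","t4"); snap("side","s4")
t=load("top")["image"][120:300,30:230,::-1];t2=load("top")["image"][125:225,325:435,::-1]
cv2.imwrite("pics/m4.png",np.hstack([cv2.resize(t,(400,400)),cv2.resize(t2,(400,400))]))
```

```text
clk 9.48 at [0.417 0.305 0.238] x [ 0.     0.003 -1.   ] z [ 0.441 -0.897 -0.002] F [ 0.144  0.878 -0.696] w 0.10740310496764674
 turn [ 0.032 -0.025 -0.013] shift before [ 3.451  0.443 -0.193] after [ 3.45   0.447 -0.203]  q [-1.147  0.065  0.454  1.72  -0.031  1.361 -1.802]
```

View pics/m4.png

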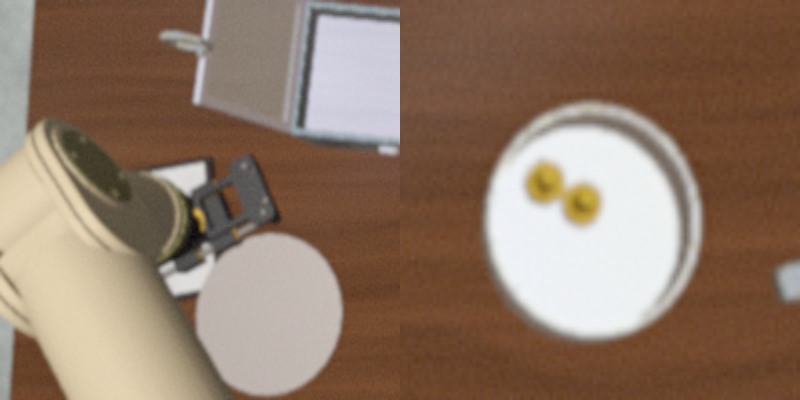

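Two seals are in the tub, and the spot below the lid is clear. Lowering the lid now.

>>> move_arm --pt "0.9 0 0 0 0 0" --pt "0.9 0 0 0 0 0" --pt "0.9 0 0 0 0 0" --pt "0.9 0 0 0 0 0" --pt "0.9 0 0 0 0 0"

```text
clock: 10.0
ee_pos: [0.4186, 0.3033, 0.0567]
ee_rot: [[0.001, 0.898, 0.441], [0.002, 0.441, -0.898], [-1.0, 0.002, -0.002]]
wrist_force: [0.0, 0.2, -1.3]
grip_width: 0.111
```

>>> move_arm --pt "0.3 0 0 0 0 0" --pt "0.3 0 0 0 0 0" --pt "0.2 0 0 0 0 0" --pt "0.1 0 0 0 0 0" --pt "0 0 0 0 0 0"

```text
clock: 10.42
ee_pos: [0.4185, 0.3045, 0.0221]
ee_rot: [[0.0, 0.897, 0.442], [0.001, 0.442, -0.897], [-1.0, 0.0, -0.001]]
wrist_force: [0.3, -0.2, -0.5]
grip_width: 0.111
```

>>> move_arm --pt "0 0 0 0 0 0" --pt "0 0 0 0 0 0" --pt "0 0 0 0 0 0"

```text
clock: 10.67
ee_pos: [0.4187, 0.3052, 0.0227]
ee_rot: [[0.001, 0.897, 0.443], [0.001, 0.443, -0.897], [-1.0, 0.001, -0.001]]
wrist_force: [0.4, 0.5, 0.1]
grip_width: 0.109
```

>>> move_arm --pt "0.08 0 0 0 0 0" --pt "0.08 0 0 0 0 0" --pt "0.04 0 0 0 0 0" --pt "0 0 0 0 0 0" --pt "0 0 0 0 0 0"

```text
clock: 11.08
ee_pos: [0.4182, 0.3047, 0.0138]
ee_rot: [[-0.0, 0.897, 0.443], [-0.0, 0.443, -0.897], [-1.0, -0.0, -0.0]]
wrist_force: [0.7, 0.1, 1.1]
grip_width: 0.11
```

>>> move_arm --pt "0 0 0 0 0 0" --pt "0 0 0 0 0 0" --pt "0 0 0 0 0 0" --pt "0 0 0 0 0 0" --pt "0 0 0 0 0 0" --claw 0

```text
clock: 11.5
ee_pos: [0.4182, 0.3047, 0.0139]
ee_rot: [[-0.0, 0.897, 0.443], [0.0, 0.443, -0.897], [-1.0, -0.0, -0.0]]
wrist_force: [0.0, -0.2, 0.4]
grip_width: 0.403
```

>>> move_arm --pt "0 0 0 0 0 0" --pt "0 0 0 0 0 0" --pt "0 0 0 0 0 0" --pt "0 0 0 0 0 0" --pt "0 0 0 0 0 0"

```text
clock: 11.92
ee_pos: [0.4182, 0.3047, 0.0139]
ee_rot: [[-0.0, 0.897, 0.443], [0.0, 0.443, -0.897], [-1.0, 0.0, -0.0]]
wrist_force: [0.6, 0.1, 0.3]
grip_width: 0.782
```

>>> move_arm --pt "-0.3 0 0 0 0 0" --pt "-0.9 0 0 0 0 0" --pt "-0.9 0 0 0 0 0" --pt "-0.9 0 0 0 0 0" --pt "-0.9 0 0 0 0 0"

```text
clock: 12.33
ee_pos: [0.4182, 0.3042, 0.1726]
ee_rot: [[0.0, 0.897, 0.442], [0.001, 0.442, -0.897], [-1.0, 0.001, -0.0]]
wrist_force: [0.2, 0.7, 0.0]
grip_width: 0.994
```

>>> move_arm --pt "-0.9 0 0 0 0 0" --pt "-0.9 0 0 0 0 0"

```text
clock: 12.5
ee_pos: [0.4181, 0.3041, 0.2449]
ee_rot: [[0.001, 0.897, 0.442], [0.001, 0.442, -0.897], [-1.0, 0.001, -0.001]]
wrist_force: [0.8, 1.1, -0.2]
grip_width: 0.997
```

```bash
cat >> h.py <<'E'
def seals():
    for n in("top","side"):
        c=viewer.capture(n); hsv=cv2.cvtColor(c["image"],cv2.COLOR_RGB2HSV)
        x0,y0,x1,y1=(325,125,435,225) if n=="top" else (345,205,430,280)
        m=cv2.inRange(hsv,(18,120,60),(35,255,255)); mm=np.zeros_like(m); mm[y0:y1,x0:x1]=m[y0:y1,x0:x1]
        k,_,st,ce=cv2.connectedComponentsWithStats(mm)
        for i in range(1,k):
            if st[i,4]>8: print(n,st[i],ce[i],"z.03",atz(c,*ce[i],.028)[:2])
        cv2.imwrite(f"pics/seal_{n}.png",c["image"][y0:y1,x0:x1,::-1])
E
python3 - <<'E'
from h import *
seals(); go([.55,-.34,.25],down(0))
a,b=[cv2.imread(f"pics/seal_{n}.png") for n in("top","side")]
cv2.imwrite("pics/m5.png",np.hstack([cv2.resize(a,(400,364)),cv2.resize(b,(400,364))]))
c=viewer.capture("top"); print([atz(c,*p,.012)[:2] for p in ((168,262),)])
cv2.imwrite("pics/t5.png",c["image"][:,:,::-1])
E
```

```text
top [360 166  19  14 124] [369.234 172.863] z.03 [ 0.582 -0.324]
side [377 224  21  30 368] [387.451 239.549] z.03 [ 0.579 -0.331]
clk 12.6 at [0.42  0.306 0.249] x [ 0.006  0.008 -1.   ] z [ 0.442 -0.897 -0.004] F [ 0.379  0.038 -0.422] w 1.000544639760819
 turn [-11.127   0.016  -0.104] shift before [-0.134 -4.236 15.917] after [ -0.032 -16.15    3.239]  q [-1.155  0.06   0.463  1.703 -0.029  1.375 -1.8  ]
[array([0.307, 0.326])]
```

View pics/m5.png

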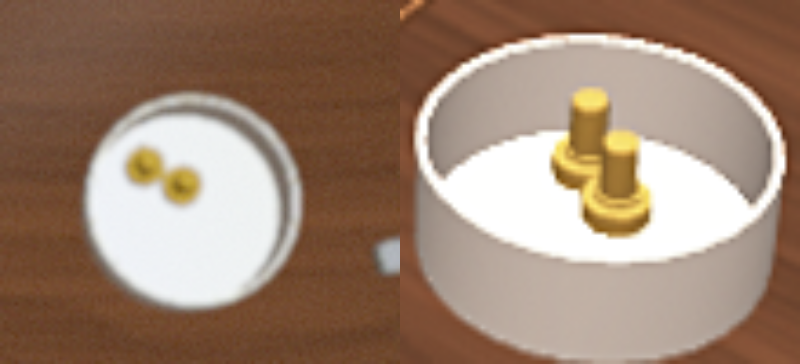

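Run:
```python
from h import *
t=load("top");s=load("side")
for u,v in((364.6,170.4),(375.0,176.1)): print("top foot",atz(t,u,v,.018),atz(t,u,v,.03))
for u,v in((385.4,225.2),(391.75,233.8)): print("side stem",atz(s,u,v,.052))
for u,v in((345+(578-400)*85/400,205+168*75/364),(345+(615-400)*85/400,205+210*75/364)): print("side foot",atz(s,u,v,.014))
go([.55,-.34,.25],down(np.radians(-29)))
```

```text
top foot [ 0.593 -0.31   0.018] [ 0.59  -0.309  0.03 ]
top foot [ 0.573 -0.344  0.018] [ 0.571 -0.342  0.03 ]
side stem [ 0.596 -0.31   0.052]
side stem [ 0.577 -0.343  0.052]
side foot [ 0.586 -0.312  0.014]
side foot [ 0.571 -0.347  0.014]
clk 12.65 at [0.419 0.305 0.246] x [ 0.004  0.005 -1.   ] z [ 0.442 -0.897 -0.003] F [ 0.205 -0.323 -1.209] w 1.0022636527422069
 turn [-6.063 -0.008 -0.062] shift before [-0.176 -4.212 15.913] after [ -0.111 -12.53   10.676]  q [-1.155  0.062  0.463  1.707 -0.029  1.373 -1.8  ]
```

>>> move_arm --pt "0 0 0 -1 0 0" --pt "0 0 0 -1 0 0" --pt "0 0 0 -1 0 0" --pt "0 0 0 -1 0 0" --pt "0 0 0 -1 0 0" --claw 130

```text
clock: 13.07
ee_pos: [0.4178, 0.3041, 0.2412]
ee_rot: [[-0.001, 0.571, 0.821], [-0.001, 0.821, -0.571], [-1.0, -0.001, -0.0]]
wrist_force: [0.5, 0.1, -0.1]
grip_width: 0.706
```

>>> move_arm --pt "0 0 0 -0.8 0 0" --pt "0 -0.55 0.58 0 0 0" --pt "0 -0.55 0.58 0 0 0" --pt "0 -0.55 0.58 0 0 0" --pt "0 -0.55 0.58 0 0 0"

```text
clock: 13.48
ee_pos: [0.4532, 0.1799, 0.2412]
ee_rot: [[-0.001, 0.507, 0.862], [-0.001, 0.862, -0.507], [-1.0, -0.001, -0.001]]
wrist_force: [0.1, 0.3, 0.5]
grip_width: 0.496
```

>>> move_arm --pt "0 -0.55 0.58 0 0 0" --pt "0 -0.55 0.58 0 0 0" --pt "0 -0.55 0.58 0 0 0" --pt "0 -0.55 0.58 0 0 0" --pt "0 -0.55 0.58 0 0 0"

```text
clock: 13.9
ee_pos: [0.4973, 0.0263, 0.2414]
ee_rot: [[-0.001, 0.507, 0.862], [0.0, 0.862, -0.507], [-1.0, -0.0, -0.001]]
wrist_force: [0.6, 0.5, -0.3]
grip_width: 0.488
```

>>> move_arm --pt "0 -0.55 0.58 0 0 0" --pt "0 -0.55 0.58 0 0 0" --pt "0 -0.55 0.58 0 0 0" --pt "0 -0.55 0.58 0 0 0" --pt "0 -0.55 0.58 0 0 0"

```text
clock: 14.32
ee_pos: [0.5415, -0.127, 0.2414]
ee_rot: [[-0.001, 0.507, 0.862], [0.0, 0.862, -0.507], [-1.0, -0.0, -0.001]]
wrist_force: [0.1, 0.1, 0.2]
grip_width: 0.493
```

>>> move_arm --pt "0 -0.55 0.58 0 0 0" --pt "0 -0.55 0.58 0 0 0" --pt "0 -0.55 0.58 0 0 0" --pt "0 -0.55 0.58 0 0 0" --pt "0 0 0 0 0 0"

```text
clock: 14.73
ee_pos: [0.5754, -0.2553, 0.2406]
ee_rot: [[-0.003, 0.514, 0.858], [-0.003, 0.858, -0.514], [-1.0, -0.004, -0.001]]
wrist_force: [-0.8, -0.6, 0.6]
grip_width: 0.494
```

Run:
```python
from h import *
go([.593,-.310,.10],down(np.radians(-30.5))); seals()
```

```text
clk 14.73 at [ 0.575 -0.255  0.241] x [-0.003 -0.003 -1.   ] z [ 0.858 -0.514 -0.001] F [-0.801 -0.599  0.561] w 0.4940225135755731
 turn [-0.074 -0.009  0.042] shift before [ 3.517 -0.932  1.084] after [ 3.514 -0.955  1.074]  q [-0.305  0.429  0.895  1.434 -0.33   1.437  0.049]
top [374 174   5   6  16] [376.688 177.188] z.03 [ 0.568 -0.348]
side [377 224  21  30 370] [387.492 239.611] z.03 [ 0.578 -0.331]
```

>>> move_arm --pt "0 -0.5 0.55 0 0 0" --pt "0 -0.45 0.53 0 0 0" --pt "0.7 0 0 0 0 0" --pt "0.7 0 0 0 0 0" --pt "0.7 0 0 0 0 0"

```text
clock: 15.25
ee_pos: [0.5953, -0.3019, 0.1567]
ee_rot: [[0.0, 0.507, 0.862], [0.001, 0.862, -0.507], [-1.0, 0.001, -0.0]]
wrist_force: [0.6, 0.6, -0.3]
grip_width: 0.488
```

>>> move_arm --pt "0.7 0 0 0 0 0" --pt "0.3 0 0 0 0 0" --pt "0 0 0 0 0 0" --pt "0 0 0 0 0 0"

```text
clock: 15.58
ee_pos: [0.5955, -0.3022, 0.1185]
ee_rot: [[-0.0, 0.506, 0.862], [0.0, 0.862, -0.506], [-1.0, 0.0, -0.0]]
wrist_force: [0.4, -0.2, 0.2]
grip_width: 0.489
```

Run:
```python
from h import *
go([.593,-.310,.031],down(np.radians(-30.5)))
snap("side","s6",(345,130,430,280),4)
```

```text
clk 15.58 at [ 0.595 -0.302  0.118] x [-0.  0. -1.] z [ 0.862 -0.506 -0.   ] F [ 0.447 -0.169  0.191] w 0.48875688783101257
 turn [ 0.013 -0.003 -0.003] shift before [ 2.187 -0.2    0.046] after [ 2.187 -0.2    0.045]  q [-0.165  0.602  0.823  1.481 -0.452  1.256  0.18 ]
```

View pics/s6.png

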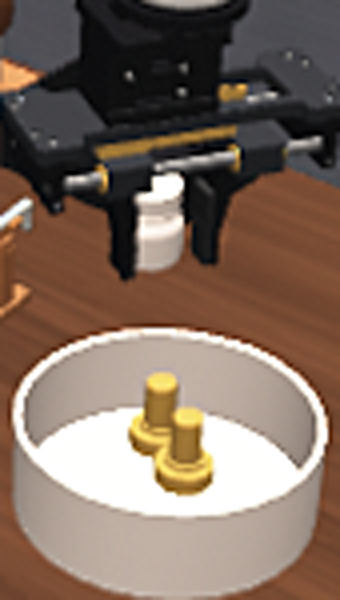

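The fingers straddle the back seal at (160,400) in the crop, so I'll descend and grip.

>>> move_arm --pt "0 -0.2 0.04 0 0 0" --pt "0.6 0 0 0 0 0" --pt "0.6 0 0 0 0 0" --pt "0.6 0 0 0 0 0" --pt "0.35 0 0 0 0 0"

```text
clock: 16.05
ee_pos: [0.5922, -0.3111, 0.0308]
ee_rot: [[-0.0, 0.507, 0.862], [0.0, 0.862, -0.507], [-1.0, 0.0, -0.0]]
wrist_force: [0.3, 0.2, 0.2]
grip_width: 0.492
```

>>> move_arm --pt "0 0 0 0 0 0" --pt "0 0 0 0 0 0" --pt "0 0 0 0 0 0" --pt "0 0 0 0 0 0" --pt "0 0 0 0 0 0" --claw 255

```text
clock: 16.47
ee_pos: [0.5932, -0.3112, 0.0333]
ee_rot: [[0.002, 0.507, 0.862], [-0.0, 0.862, -0.507], [-1.0, 0.0, 0.002]]
wrist_force: [-1.2, 1.3, 5.7]
grip_width: 0.202
```

>>> move_arm --pt "0 0 0 0 0 0" --pt "0 0 0 0 0 0"

```text
clock: 16.63
ee_pos: [0.5931, -0.3112, 0.0333]
ee_rot: [[0.002, 0.507, 0.862], [-0.0, 0.862, -0.507], [-1.0, 0.0, 0.002]]
wrist_force: [-1.6, 0.8, 7.6]
grip_width: 0.199
```

>>> move_arm --pt "-0.3 0 0 0 0 0" --pt "-0.5 0 0 0 0 0" --pt "-0.8 0 0 0 0 0" --pt "-0.8 0 0 0 0 0" --pt "-0.8 0 0 0 0 0"

```text
clock: 17.05
ee_pos: [0.5921, -0.3107, 0.1619]
ee_rot: [[-0.0, 0.508, 0.862], [0.0, 0.862, -0.508], [-1.0, -0.0, -0.0]]
wrist_force: [1.7, 0.3, -2.2]
grip_width: 0.201
```

>>> move_arm --pt "-0.8 0 0 0 0 0" --pt "-0.8 0 0 0 0 0" --pt "0 0 0 0 0 0"

```text
clock: 17.3
ee_pos: [0.5941, -0.3127, 0.2316]
ee_rot: [[0.008, 0.508, 0.862], [-0.004, 0.862, -0.508], [-1.0, 0.001, 0.009]]
wrist_force: [0.9, -1.2, -2.4]
grip_width: 0.203
```

Run:
```python
from h import *
y=np.radians(-6.5);R2=np.array([[np.cos(y),-np.sin(y)],[np.sin(y),np.cos(y)]])
p=np.array([.634,.168])+R2@[0,-.045]; print(p)
go([*p,.22],down(y)); seals()
```

```text
[0.629 0.123]
clk 17.3 at [ 0.594 -0.313  0.232] x [ 0.008 -0.004 -1.   ] z [ 0.862 -0.508  0.009] F [ 0.923 -1.155 -2.407] w 0.20291761197937416
 turn [-4.19   0.092  0.01 ] shift before [ 0.257  9.831 -4.786] after [ 0.291 10.927 -0.37 ]  q [-0.161  0.53   0.872  1.333 -0.403  1.449  0.154]
side [384 232  14  22 209] [390.694 243.895] z.03 [ 0.57  -0.347]
```

>>> move_arm --pt "0 0 0 -0.9 0 0" --pt "0 0 0 -0.9 0 0" --pt "0 0 0 -0.9 0 0" --pt "0 0 0 -0.9 0 0" --pt "0 0 0 -0.6 0 0"

```text
clock: 17.82
ee_pos: [0.5918, -0.3102, 0.2221]
ee_rot: [[-0.003, 0.107, 0.994], [0.001, 0.994, -0.107], [-1.0, 0.001, -0.003]]
wrist_force: [-0.1, -0.1, -2.0]
grip_width: 0.2
```

>>> move_arm --pt "0 0.7 0 0 0 0" --pt "0 0.8 0 0 0 0" --pt "0 0.8 0 0 0 0" --pt "0 0.8 0 0 0 0" --pt "0 0.8 0 0 0 0"

```text
clock: 18.23
ee_pos: [0.6091, -0.1538, 0.2222]
ee_rot: [[-0.003, 0.112, 0.994], [0.001, 0.994, -0.112], [-1.0, 0.0, -0.003]]
wrist_force: [0.6, 0.0, -1.6]
grip_width: 0.204
```

>>> move_arm --pt "0 0.8 0 0 0 0" --pt "0 0.8 0 0 0 0" --pt "0 0.8 0 0 0 0" --pt "0 0.8 0 0 0 0" --pt "0 0.8 0 0 0 0"

```text
clock: 18.65
ee_pos: [0.6269, 0.005, 0.2224]
ee_rot: [[-0.003, 0.112, 0.994], [-0.0, 0.994, -0.112], [-1.0, -0.0, -0.003]]
wrist_force: [0.3, -1.5, -2.7]
grip_width: 0.198
```

>>> move_arm --pt "0 0.8 0 0 0 0" --pt "0 0.8 0 0 0 0" --pt "0 0.8 0 0 0 0" --pt "0 0.4 0 0 0 0" --pt "0 0 0 0 0 0"

```text
clock: 19.07
ee_pos: [0.6393, 0.1206, 0.2217]
ee_rot: [[-0.003, 0.105, 0.995], [0.001, 0.995, -0.105], [-1.0, 0.001, -0.003]]
wrist_force: [0.0, 1.1, -2.5]
grip_width: 0.197
```

Run:
```python
from h import *
go([.629,.123,.112],down(np.radians(-6.5)))
```

```text
clk 19.07 at [0.639 0.121 0.222] x [-0.003  0.001 -1.   ] z [ 0.995 -0.105 -0.003] F [ 0.043  1.118 -2.512] w 0.19747953598922974
 turn [ 0.086 -0.034 -0.008] shift before [ 2.742  0.031 -0.253] after [ 2.742  0.031 -0.262]  q [-0.741  0.44   0.681  1.393 -0.277  1.408 -0.167]
```

>>> move_arm --pt "0.4 0 -0.25 0 0 0" --pt "0.5 0 0 0 0 0" --pt "0.5 0 0 0 0 0" --pt "0.5 0 0 0 0 0" --pt "0.5 0 0 0 0 0"

```text
clock: 19.48
ee_pos: [0.6295, 0.1144, 0.126]
ee_rot: [[-0.002, 0.113, 0.994], [-0.001, 0.994, -0.113], [-1.0, -0.001, -0.002]]
wrist_force: [-0.1, 0.6, -2.0]
grip_width: 0.205
```

>>> move_arm --pt "0.3 0 0 0 0 0" --pt "0.1 0 0 0 0 0" --pt "0.07 0 0 0 0 0" --pt "0.07 0 0 0 0 0" --pt "0.07 0 0 0 0 0"

```text
clock: 19.9
ee_pos: [0.631, 0.1156, 0.1044]
ee_rot: [[0.001, 0.112, 0.994], [0.001, 0.994, -0.112], [-1.0, 0.001, 0.001]]
wrist_force: [-0.6, -0.3, -0.9]
grip_width: 0.202
```

>>> move_arm --pt "0.05 0 0 0 0 0" --pt "0.05 0 0 0 0 0" --pt "0 0 0 0 0 0" --pt "0 0 0 0 0 0" --pt "0 0 0 0 0 0"

```text
clock: 20.32
ee_pos: [0.6307, 0.1157, 0.0998]
ee_rot: [[0.001, 0.112, 0.994], [0.0, 0.994, -0.112], [-1.0, 0.0, 0.001]]
wrist_force: [0.1, -0.8, -0.8]
grip_width: 0.203
```

>>> move_arm --pt "0.05 0 0 0 0 0" --pt "0.05 0 0 0 0 0" --pt "0.02 0 0 0 0 0" --pt "0 0 0 0 0 0" --pt "0 0 0 0 0 0"

```text
clock: 20.73
ee_pos: [0.6305, 0.1156, 0.0947]
ee_rot: [[0.0, 0.112, 0.994], [0.0, 0.994, -0.112], [-1.0, 0.0, 0.0]]
wrist_force: [1.2, -0.4, -0.3]
grip_width: 0.208
```

>>> move_arm --pt "0 0 0 0 0 0" --pt "0 0 0 0 0 0" --pt "0 0 0 0 0 0" --pt "0 0 0 0 0 0" --pt "0 0 0 0 0 0" --claw 130

```text
clock: 21.15
ee_pos: [0.6304, 0.1158, 0.0946]
ee_rot: [[-0.0, 0.112, 0.994], [0.0, 0.994, -0.112], [-1.0, 0.0, -0.0]]
wrist_force: [0.7, 1.0, 0.3]
grip_width: 0.455
```

>>> move_arm --pt "-0.3 0 0 0 0 0" --pt "-0.8 0 0 0 0 0" --pt "-0.8 0 0 0 0 0" --pt "-0.8 0 0 0 0 0" --pt "-0.8 0 0 0 0 0"

```text
clock: 21.57
ee_pos: [0.6302, 0.1154, 0.2373]
ee_rot: [[0.001, 0.112, 0.994], [0.0, 0.994, -0.112], [-1.0, 0.0, 0.001]]
wrist_force: [0.0, -0.2, 0.7]
grip_width: 0.488
```

Run:
```python
from h import *
go([.573,-.345,.22],down(np.radians(-30.5))); seals()
snap("side","s7",(195,40,445,285),2.4)
```

```text
clk 21.57 at [0.63  0.115 0.237] x [ 0.001  0.    -1.   ] z [ 0.994 -0.112  0.001] F [ 0.026 -0.155  0.687] w 0.4883786280316208
 turn [ 4.199  0.005 -0.005] shift before [  0.428 -11.598  -0.132] after [  0.433 -10.643   4.608]  q [-0.757  0.406  0.693  1.402 -0.258  1.424 -0.179]
top [371 172   8   9  58] [374.552 175.638] z.03 [ 0.573 -0.341]
side [384 232  14  22 210] [390.667 243.895] z.03 [ 0.57  -0.347]
```

View pics/s7.png

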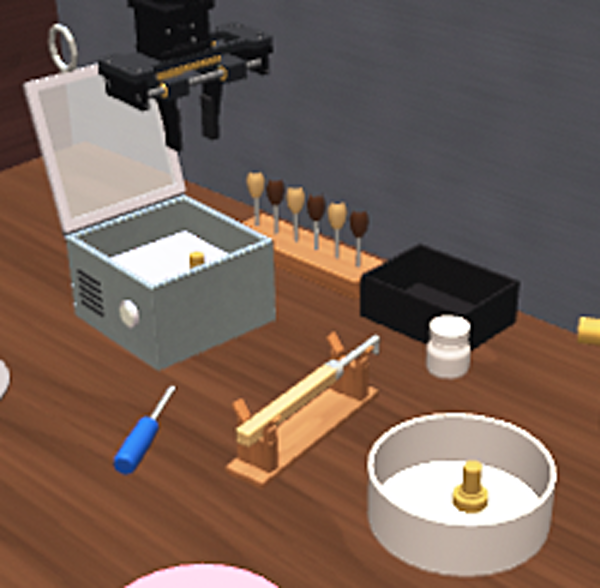

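Seal A stands on the sunk tray and B has not moved. Fetching B with the same hand orientation.

>>> move_arm --pt "0 -0.7 0 0 0 0" --pt "0 -0.78 0 0 0 0" --pt "0 -0.78 0 0 0 0" --pt "0 -0.78 0 0 0 0" --pt "0 -0.78 0 0 0 0"

```text
clock: 22.13
ee_pos: [0.6124, -0.0375, 0.234]
ee_rot: [[-0.001, 0.112, 0.994], [0.0, 0.994, -0.112], [-1.0, 0.0, -0.001]]
wrist_force: [0.2, 0.3, 0.4]
grip_width: 0.485
```

>>> move_arm --pt "0 -0.78 0 0 0 0" --pt "0 -0.78 0 0 0 0" --pt "0 -0.78 0 0 0 0" --pt "0 -0.78 0 0 0 0" --pt "0 -0.78 0 0 0 0"

```text
clock: 22.55
ee_pos: [0.5951, -0.1924, 0.234]
ee_rot: [[-0.001, 0.112, 0.994], [0.001, 0.994, -0.112], [-1.0, 0.001, -0.001]]
wrist_force: [-0.1, 0.6, -0.1]
grip_width: 0.49
```

>>> move_arm --pt "0 -0.78 0 0 0 0" --pt "0 -0.78 0 0 0 0" --pt "0 -0.78 0 0 0 0" --pt "0 -0.78 -0.1 0 0 0" --pt "0 0 0 0 0 0"

```text
clock: 22.97
ee_pos: [0.5737, -0.322, 0.234]
ee_rot: [[-0.003, 0.121, 0.993], [-0.003, 0.993, -0.121], [-1.0, -0.003, -0.002]]
wrist_force: [-1.5, -1.4, -0.1]
grip_width: 0.49
```

>>> move_arm --pt "0.6 0 0 0 0 0" --pt "0.8 0 0 0 0 0" --pt "0.8 0 0 0 0 0" --pt "0.6 0 0 0 0 0" --pt "0 0 0 0 0 0"

```text
clock: 23.38
ee_pos: [0.5752, -0.3125, 0.1167]
ee_rot: [[-0.008, 0.112, 0.994], [0.004, 0.994, -0.112], [-1.0, 0.003, -0.009]]
wrist_force: [0.3, 1.0, 0.1]
grip_width: 0.485
```

Run:
```python
from h import *
go([.573,-.344,.034],down(np.radians(-6.5))); seals()
```

```text
clk 23.38 at [ 0.575 -0.312  0.117] x [-0.008  0.004 -1.   ] z [ 0.994 -0.112 -0.009] F [0.261 1.028 0.093] w 0.4846522635729015
 turn [ 0.015 -0.086 -0.029] shift before [ 2.066 -0.795  0.052] after [ 2.068 -0.789  0.036]  q [-0.113  0.559  0.762  1.511 -0.396  1.241  0.594]
side [384 232  14  22 207] [390.671 243.826] z.03 [ 0.57  -0.347]
```

>>> move_arm --pt "0 -0.5 0 0 -0.08 0" --pt "0 -0.29 0.04 0 0 0" --pt "0.4 0 0 0 0 0" --pt "0.4 0 0 0 0 0" --pt "0 0 0 0 0 0"

```text
clock: 23.9
ee_pos: [0.5755, -0.3466, 0.0894]
ee_rot: [[0.006, 0.113, 0.994], [0.0, 0.994, -0.113], [-1.0, 0.001, 0.006]]
wrist_force: [-0.1, 0.3, -0.8]
grip_width: 0.485
```

Run:
```python
from h import *
go([.573,-.344,.034],down(np.radians(-6.5)))
```

```text
clk 23.9 at [ 0.575 -0.347  0.089] x [ 0.006  0.    -1.   ] z [ 0.994 -0.113  0.006] F [-0.133  0.286 -0.801] w 0.48456494424366997
 turn [ 0.004  0.059 -0.007] shift before [ 1.385  0.057 -0.077] after [ 1.385  0.058 -0.069]  q [-0.042  0.611  0.744  1.501 -0.434  1.195  0.658]
```

>>> move_arm --pt "0.45 0.05 -0.07 0 0.05 0" --pt "0.45 0 0 0 0 0" --pt "0.48 0 0 0 0 0" --pt "0 0 0 0 0 0"

```text
clock: 24.23
ee_pos: [0.5731, -0.3433, 0.0337]
ee_rot: [[0.0, 0.112, 0.994], [0.001, 0.994, -0.112], [-1.0, 0.001, -0.0]]
wrist_force: [-0.5, 1.1, -0.7]
grip_width: 0.488
```

>>> move_arm --pt "0 0 0 0 0 0" --pt "0 0 0 0 0 0" --pt "0 0 0 0 0 0" --pt "0 0 0 0 0 0" --pt "0 0 0 0 0 0" --claw 255

```text
clock: 24.65
ee_pos: [0.5747, -0.3444, 0.0366]
ee_rot: [[0.005, 0.112, 0.994], [-0.001, 0.994, -0.112], [-1.0, -0.0, 0.005]]
wrist_force: [-1.7, 0.7, 7.6]
grip_width: 0.197
```

>>> move_arm --pt "0 0 0 0 0 0" --pt "0 0 0 0 0 0"

```text
clock: 24.82
ee_pos: [0.5745, -0.3447, 0.0369]
ee_rot: [[0.004, 0.112, 0.994], [-0.001, 0.994, -0.112], [-1.0, -0.0, 0.005]]
wrist_force: [-2.1, 0.2, 9.5]
grip_width: 0.054
```

>>> move_arm --pt "-0.3 0 0 0 0 0" --pt "-0.5 0 0 0 0 0" --pt "-0.8 0 0 0 0 0" --pt "-0.8 0 0 0 0 0" --pt "-0.8 0 0 0 0 0"

```text
clock: 25.23
ee_pos: [0.5733, -0.3441, 0.1657]
ee_rot: [[0.003, 0.112, 0.994], [-0.0, 0.994, -0.112], [-1.0, -0.0, 0.003]]
wrist_force: [0.9, -1.4, 1.3]
grip_width: 0.006
```

>>> move_arm --pt "-0.8 0 0 0 0 0" --pt "-0.8 0 0 0 0 0" --pt "0 0 0 0 0 0"

```text
clock: 25.48
ee_pos: [0.575, -0.346, 0.2354]
ee_rot: [[0.011, 0.112, 0.994], [-0.005, 0.994, -0.112], [-1.0, -0.003, 0.012]]
wrist_force: [0.0, 0.1, 1.0]
grip_width: 0.003
```

Run:
```python
from h import *
y=np.radians(-6.5);R2=np.array([[np.cos(y),-np.sin(y)],[np.sin(y),np.cos(y)]])
p=np.array([.634,.168])+R2@[0.0,.01]; print(p)
go([*p,.22],down(y)); seals()
```

```text
[0.635 0.178]
clk 25.48 at [ 0.575 -0.346  0.235] x [ 0.011 -0.005 -1.   ] z [ 0.994 -0.112  0.012] F [0.041 0.089 0.963] w 0.002787517103240563
 turn [0.011 0.118 0.033] shift before [ 0.341 13.185  0.021] after [ 0.384 13.184  0.011]  q [-0.067  0.504  0.807  1.329 -0.363  1.444  0.604]
side [384 232  14  22 208] [390.697 243.87 ] z.03 [ 0.57  -0.347]
```

The jaws closed to zero, so seal B slipped out, probably because I gripped it too near the stem's top. It still stands in the same place. I'll grip again about 7 mm lower.

>>> move_arm --pt "0 0 0 0 0.1 0" --pt "0 0 0 0 0 0" --pt "0 0 0 0 0 0" --pt "0 0 0 0 0 0" --pt "0 0 0 0 0 0" --claw 130

```text
clock: 26.0
ee_pos: [0.5732, -0.344, 0.2267]
ee_rot: [[-0.008, 0.112, 0.994], [0.001, 0.994, -0.112], [-1.0, 0.0, -0.008]]
wrist_force: [-0.3, 0.4, -0.9]
grip_width: 0.301
```

>>> move_arm --pt "0 0 0 0 0 0" --pt "0.9 0 0 0 0 0" --pt "0.9 0 0 0 0 0" --pt "0.9 0 0 0 0 0" --pt "0.6 0 0 0 0 0"

```text
clock: 26.42
ee_pos: [0.5713, -0.3429, 0.0919]
ee_rot: [[-0.01, 0.112, 0.994], [0.002, 0.994, -0.112], [-1.0, 0.001, -0.01]]
wrist_force: [-0.3, 1.7, -1.0]
grip_width: 0.486
```

>>> move_arm --pt "0 0 0 0 0 0" --pt "0 0 0 0 0 0"

```text
clock: 26.58
ee_pos: [0.572, -0.3437, 0.095]
ee_rot: [[-0.009, 0.112, 0.994], [0.001, 0.994, -0.112], [-1.0, 0.0, -0.009]]
wrist_force: [0.5, -0.6, 1.2]
grip_width: 0.49
```

Run:
```python
from h import *
go([.573,-.344,.027],down(np.radians(-6.5)))
snap("side","s8",(350,190,430,290),6)
```

```text
clk 26.58 at [ 0.572 -0.344  0.095] x [-0.009  0.001 -1.   ] z [ 0.994 -0.112 -0.009] F [ 0.533 -0.573  1.157] w 0.48976943951684204
 turn [ 0.013 -0.089 -0.005] shift before [ 1.701 -0.005  0.041] after [ 1.701 -0.004  0.026]  q [-0.05   0.607  0.751  1.494 -0.424  1.217  0.65 ]
```

View pics/s8.png

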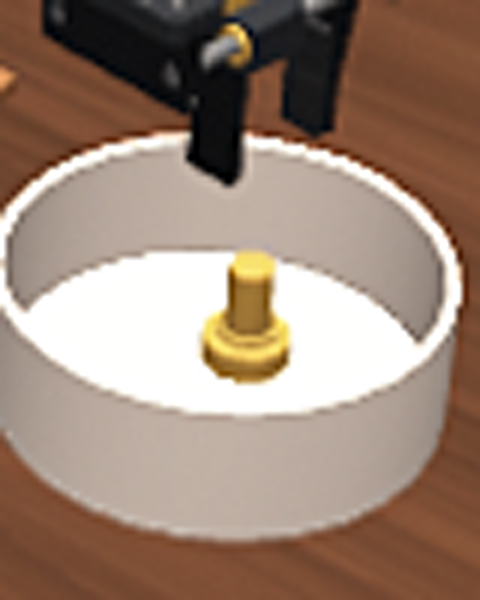

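Run:
```python
from h import *
c=load("side")
print("tips mid",atz(c,394.2,215.4,.087),"stem top",atz(c,392.2,232.8,.052),"foot",atz(c,350+246/6,190+338/6,.016))
print(proj(c,[[.572-.0223,-.344+.0025,.087],[.572+.0223,-.344-.0025,.087],[.573,-.344,.052]]))
```

```text
tips mid [ 0.602 -0.329  0.087] stem top [ 0.581 -0.341  0.052] foot [ 0.575 -0.345  0.016]
[[385.233 226.798]
 [398.186 219.549]
 [391.094 234.832]]
```

>>> move_arm --pt "0.5 0 0.1 0 -0.08 0" --pt "0.5 0 0 0 0 0" --pt "0.5 0 0 0 0 0" --pt "0.22 0 0 0 0 0" --pt "0 0 0 0 0 0"

```text
clock: 27.05
ee_pos: [0.5764, -0.3442, 0.0265]
ee_rot: [[0.0, 0.112, 0.994], [0.0, 0.994, -0.112], [-1.0, 0.0, 0.0]]
wrist_force: [-0.9, -0.2, -0.0]
grip_width: 0.49
```

>>> move_arm --pt "0 0 0 0 0 0" --pt "0 0 0 0 0 0" --pt "0 0 0 0 0 0" --pt "0 0 0 0 0 0" --pt "0 0 0 0 0 0" --claw 255

```text
clock: 27.47
ee_pos: [0.5765, -0.3446, 0.0274]
ee_rot: [[0.002, 0.112, 0.994], [-0.0, 0.994, -0.112], [-1.0, -0.0, 0.002]]
wrist_force: [-2.3, -0.0, 4.3]
grip_width: 0.21
```

>>> move_arm --pt "0 0 0 0 0 0" --pt "0 0 0 0 0 0" --pt "0 0 0 0 0 0"

```text
clock: 27.72
ee_pos: [0.5765, -0.3448, 0.0274]
ee_rot: [[0.002, 0.112, 0.994], [-0.0, 0.994, -0.112], [-1.0, -0.0, 0.002]]
wrist_force: [-3.3, 1.9, 7.1]
grip_width: 0.212
```

>>> move_arm --pt "-0.1 0 0 0 0 0" --pt "-0.3 0 0 0 0 0" --pt "-0.8 0 0 0 0 0" --pt "-0.8 0 0 0 0 0" --pt "-0.8 0 0 0 0 0"

```text
clock: 28.13
ee_pos: [0.5759, -0.3442, 0.1404]
ee_rot: [[0.0, 0.112, 0.994], [0.0, 0.994, -0.112], [-1.0, 0.0, 0.0]]
wrist_force: [0.9, -0.1, -2.4]
grip_width: 0.215
```

>>> move_arm --pt "-0.8 0 0 0 0 0" --pt "-0.8 0 0 0 0 0" --pt "-0.4 0 0 0 0 0" --pt "0 0 0 0 0 0"

```text
clock: 28.47
ee_pos: [0.5773, -0.3457, 0.2238]
ee_rot: [[0.007, 0.112, 0.994], [-0.003, 0.994, -0.112], [-1.0, -0.002, 0.007]]
wrist_force: [0.3, -0.4, -1.3]
grip_width: 0.213
```

Run:
```python
from h import *
go([.635,.178,.22],down(np.radians(-6.5)))
```

```text
clk 28.47 at [ 0.577 -0.346  0.224] x [ 0.007 -0.003 -1.   ] z [ 0.994 -0.112  0.007] F [ 0.279 -0.432 -1.32 ] w 0.21324716616933792
 turn [0.012 0.072 0.022] shift before [ 0.067 13.171 -0.035] after [ 0.096 13.171 -0.05 ]  q [-0.065  0.518  0.802  1.336 -0.369  1.43   0.606]
```

>>> move_arm --pt "0 0.8 0 0 0 0" --pt "0 0.8 0 0 0 0" --pt "0 0.8 0 0 0 0" --pt "0 0.8 0 0 0 0" --pt "0 0.8 0 0 0 0"

```text
clock: 28.88
ee_pos: [0.5935, -0.1836, 0.2177]
ee_rot: [[-0.0, 0.112, 0.994], [0.0, 0.994, -0.112], [-1.0, 0.0, -0.0]]
wrist_force: [0.0, -0.1, -2.0]
grip_width: 0.214
```

>>> move_arm --pt "0 0.8 0 0 0 0" --pt "0 0.8 0 0 0 0" --pt "0 0.8 0 0 0 0" --pt "0 0.8 0 0 0 0" --pt "0 0.8 0 0 0 0"

```text
clock: 29.3
ee_pos: [0.6113, -0.0246, 0.2178]
ee_rot: [[-0.0, 0.112, 0.994], [0.0, 0.994, -0.112], [-1.0, 0.0, -0.0]]
wrist_force: [0.7, -0.2, -2.1]
grip_width: 0.214
```

>>> move_arm --pt "0 0.8 0 0 0 0" --pt "0 0.8 0 0 0 0" --pt "0 0.8 0 0 0 0" --pt "0 0.8 0 0 0 0" --pt "0 0.8 0 0 0 0"

```text
clock: 29.72
ee_pos: [0.6292, 0.1342, 0.2178]
ee_rot: [[-0.0, 0.112, 0.994], [-0.0, 0.994, -0.112], [-1.0, -0.0, -0.0]]
wrist_force: [0.5, 0.4, -2.3]
grip_width: 0.215
```

>>> move_arm --pt "0 0.6 0 0 0 0" --pt "0 0 0 0 0 0" --pt "0 0 0 0 0 0"

```text
clock: 29.97
ee_pos: [0.6317, 0.1583, 0.2173]
ee_rot: [[-0.001, 0.109, 0.994], [-0.001, 0.994, -0.109], [-1.0, -0.001, -0.001]]
wrist_force: [0.6, -1.8, -1.8]
grip_width: 0.216
```

Run:
```python
from h import *
go([.634,.174,.095],down(np.radians(-6.5)))
```

```text
clk 29.97 at [0.632 0.158 0.217] x [-0.001 -0.001 -1.   ] z [ 0.994 -0.109 -0.001] F [ 0.603 -1.754 -1.822] w 0.2156225697740699
 turn [ 0.046 -0.009  0.008] shift before [3.057 0.398 0.017] after [3.057 0.396 0.012]  q [-0.803  0.443  0.682  1.399 -0.277  1.397 -0.23 ]
```

>>> move_arm --pt "0.3 0.3 0 0 0 0" --pt "0.5 0 0 0 0 0" --pt "0.5 0 0 0 0 0" --pt "0.5 0 0 0 0 0" --pt "0.5 0 0 0 0 0"

```text
clock: 30.38
ee_pos: [0.6336, 0.1675, 0.1247]
ee_rot: [[0.0, 0.114, 0.994], [-0.0, 0.994, -0.114], [-1.0, -0.0, 0.0]]
wrist_force: [0.2, -0.4, -1.6]
grip_width: 0.217
```

>>> move_arm --pt "0.5 0 0 0 0 0" --pt "0.2 0 0 0 0 0" --pt "0.08 0 0 0 0 0" --pt "0.07 0 0 0 0 0" --pt "0.07 0 0 0 0 0"

```text
clock: 30.8
ee_pos: [0.6346, 0.1682, 0.0906]
ee_rot: [[0.002, 0.112, 0.994], [0.0, 0.994, -0.112], [-1.0, 0.001, 0.002]]
wrist_force: [-0.9, -1.0, 1.5]
grip_width: 0.215
```

>>> move_arm --pt "0.07 0 0 0 0 0" --pt "0.07 0 0 0 0 0" --pt "0.07 0 0 0 0 0" --pt "0 0 0 0 0 0" --pt "0 0 0 0 0 0"

```text
clock: 31.22
ee_pos: [0.6343, 0.1684, 0.0817]
ee_rot: [[0.002, 0.112, 0.994], [0.0, 0.994, -0.112], [-1.0, 0.0, 0.002]]
wrist_force: [0.1, -0.2, -0.6]
grip_width: 0.214
```

>>> move_arm --pt "0.06 0 0 0 0 0" --pt "0.02 0 0 0 0 0" --pt "0 0 0 0 0 0" --pt "0 0 0 0 0 0"

```text
clock: 31.55
ee_pos: [0.6342, 0.1684, 0.0783]
ee_rot: [[0.001, 0.112, 0.994], [0.0, 0.994, -0.112], [-1.0, 0.0, 0.001]]
wrist_force: [1.5, -0.8, 0.6]
grip_width: 0.212
```

>>> move_arm --pt "0 0 0 0 0 0" --pt "0 0 0 0 0 0" --pt "0 0 0 0 0 0" --pt "0 0 0 0 0 0" --pt "0 0 0 0 0 0" --claw 130

```text
clock: 31.97
ee_pos: [0.6339, 0.1684, 0.0782]
ee_rot: [[0.001, 0.112, 0.994], [0.0, 0.994, -0.112], [-1.0, 0.0, 0.001]]
wrist_force: [-0.1, -0.0, 0.0]
grip_width: 0.458
```

>>> move_arm --pt "-0.3 0 0 0 0 0" --pt "-0.8 0 0 0 0 0" --pt "-0.8 0 0 0 0 0" --pt "-0.8 0 0 0 0 0" --pt "-0.8 0 0 0 0 0"

```text
clock: 32.38
ee_pos: [0.6337, 0.1681, 0.2209]
ee_rot: [[0.002, 0.112, 0.994], [0.0, 0.994, -0.112], [-1.0, 0.0, 0.002]]
wrist_force: [1.0, 0.3, -0.0]
grip_width: 0.493
```

>>> move_arm --pt "0 -0.6 0 0 0 0" --pt "0 -0.8 0 0 0 0" --pt "0 -0.8 0 0 0 0" --pt "0 -0.8 0 0 0 0" --pt "0 -0.8 0 0 0 0"

```text
clock: 32.8
ee_pos: [0.6166, 0.0158, 0.2194]
ee_rot: [[0.002, 0.112, 0.994], [0.0, 0.994, -0.112], [-1.0, 0.001, 0.002]]
wrist_force: [0.1, -0.4, 0.7]
grip_width: 0.49
```

Run:
```python
from h import *
go([.530,-.133,.2],down(np.radians(5.7+90)))
snap("top","t9"); snap("side","s9")
t=load("top")["image"][85:225,105:255,::-1]
s=load("side")["image"][40:200,200:370,::-1]
cv2.imwrite("pics/m9.png",np.hstack([cv2.resize(t,(400,373),interpolation=cv2.INTER_CUBIC),cv2.resize(s,(396,373),interpolation=cv2.INTER_CUBIC)]))
```

```text
clk 32.8 at [0.617 0.016 0.219] x [ 0.002  0.    -1.   ] z [ 0.994 -0.112  0.002] F [ 0.108 -0.382  0.666] w 0.48954196182381365
 turn [-17.824   0.019   0.011] shift before [ 0.478 -3.939 -1.735] after [ 0.484  2.523 -3.487]  q [-0.666  0.362  0.738  1.502 -0.246  1.371 -0.024]
```

View pics/m9.png

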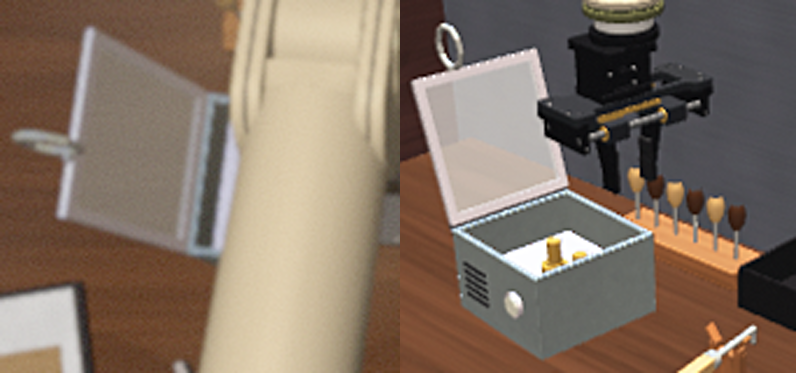

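Both seals stand on the sunk tray at (553,252) and (580,257). Next I fit the cabinet and hatch geometry to get the ring, and move towards the pole.

```bash
cat > fit.py <<'E'
from h import *
from scipy.optimize import least_squares
t=load("top");s=load("side")
T=lambda u,v:np.array([100+u/2.5,80+v/2.5]); S=lambda u,v:np.array([195+u/2.4,40+v/2.4])
def model(p):
    cx,cy,yaw,th=p; c,n=np.cos(yaw),np.sin(yaw); W=lambda x,y,z:np.array([cx+c*x-n*y,cy+n*x+c*y,z])
    H=lambda x,r:W(x,.093-r*np.cos(th),.119+r*np.sin(th)); return W,H
obs=[(t,T(213,101),'W',(.093,.093,.115)),(t,T(359,115),'W',(.093,-.093,.115)),(t,T(343,264),'W',(-.093,-.093,.115)),(t,T(190,248),'W',(-.093,.093,.115)),
(s,S(272,241),'W',(.093,-.093,.115)),(s,S(156,287),'W',(-.093,-.093,.115)),(s,S(70,237),'W',(-.093,.093,.117)),
(t,np.array([138.7,95.5]),'H',(.093,.186)),(t,np.array([128.2,166.7]),'H',(-.093,.186)),(s,np.array([205.5,74.9]),'H',(-.093,.186)),(s,np.array([258.4,61.1]),'H',(.093,.186)),
(s,np.array([221.4,59.7]),'H',(-.03,.214)),(t,np.array([121.7,138.5]),'H',(-.03,.214))]
def res(p):
    W,H=model(p); return np.concatenate([(proj(c,(W if k=='W' else H)(*a))[0]-o) for c,o,k,a in obs])
r=least_squares(res,[.634,.168,-.113,1.8],loss="soft_l1"); W,H=model(r.x)
if __name__=="__main__":
    print(r.x,res(r.x).round(1).reshape(-1,2).tolist()); print("ring",H(-.03,.214))
    go([.575,-.1285,.2],down(np.radians(5.8+90)))
E
python3 fit.py
```

```text
[ 0.637  0.17  -0.109  1.887] [[-1.3, -0.8], [1.1, -0.6], [0.4, -0.4], [-0.3, 0.3], [1.3, 0.1], [-1.7, 0.9], [-1.6, -0.8], [0.1, -0.2], [-0.2, -1.0], [-0.5, 0.6], [-0.6, 0.5], [-0.3, 1.3], [1.5, -0.1]]
ring [0.625 0.332 0.322]
clk 32.9 at [0.616 0.01  0.22 ] x [ 0.003 -0.002 -1.   ] z [ 0.993 -0.121  0.003] F [ 0.31  -0.498  0.194] w 0.48995707967701635
 turn [-17.93    0.008   0.034] shift before [ 0.505 -3.559 -0.608] after [ 0.501  1.376 -3.338]  q [-0.662  0.36   0.743  1.503 -0.244  1.371 -0.025]
```

>>> move_arm --pt "0 0 0 -1 0 0" --pt "0 0 0 -1 0 0" --pt "0 0 0 -1 0 0" --pt "0 0 0 -1 0 0" --pt "0 0 0 -1 0 0"

```text
clock: 33.32
ee_pos: [0.617, 0.0176, 0.2191]
ee_rot: [[0.002, -0.383, 0.924], [0.0, 0.924, 0.383], [-1.0, -0.0, 0.002]]
wrist_force: [0.1, 0.8, -0.1]
grip_width: 0.489
```

>>> move_arm --pt "0 0 0 -1 0 0" --pt "0 0 0 -1 0 0" --pt "0 0 0 -1 0 0" --pt "0 0 0 -1 0 0" --pt "0 0 0 -1 0 0"

```text
clock: 33.73
ee_pos: [0.617, 0.0176, 0.2192]
ee_rot: [[0.002, -0.779, 0.627], [0.0, 0.627, 0.779], [-1.0, -0.001, 0.001]]
wrist_force: [-0.2, 0.1, 0.5]
grip_width: 0.489
```

>>> move_arm --pt "0 0 0 -1 0 0" --pt "0 0 0 -1 0 0" --pt "0 0 0 -1 0 0" --pt "0 0 0 -1 0 0" --pt "0 0 0 -1 0 0"

```text
clock: 34.15
ee_pos: [0.617, 0.0176, 0.2191]
ee_rot: [[0.002, -0.984, 0.177], [0.0, 0.177, 0.984], [-1.0, -0.002, 0.0]]
wrist_force: [0.2, -0.4, -0.4]
grip_width: 0.488
```

>>> move_arm --pt "0 0 0 -1 0 0" --pt "0 0 0 -1 0 0" --pt "0 0 0 -0.85 0 0" --pt "0 0 0 0 0 0"

```text
clock: 34.48
ee_pos: [0.617, 0.0175, 0.2191]
ee_rot: [[0.002, -0.994, -0.106], [0.0, -0.106, 0.994], [-1.0, -0.002, 0.0]]
wrist_force: [-0.4, 0.4, 0.4]
grip_width: 0.49
```

Run:
```python
from h import *
go([.575,-.1285,.12],down(np.radians(5.8+90)))
```

```text
clk 34.48 at [0.617 0.017 0.219] x [ 0.002  0.    -1.   ] z [-0.106  0.994  0.   ] F [-0.356  0.412  0.366] w 0.4903538572735768
 turn [0.048 0.001 0.017] shift before [ 2.475  1.435 -3.518] after [ 2.477  1.413 -3.525]  q [-0.455  0.32   0.449  1.49  -0.14   1.362  1.68 ]
```

>>> move_arm --pt "0 0.28 -0.7 0 0 0" --pt "0 0.28 -0.7 0 0 0" --pt "0 0.28 -0.7 0 0 0" --pt "0 0.28 -0.7 0 0 0" --pt "0 0.28 -0.7 0 0 0"

```text
clock: 34.9
ee_pos: [0.575, -0.1288, 0.2189]
ee_rot: [[0.002, -0.995, -0.099], [0.0, -0.099, 0.995], [-1.0, -0.002, 0.0]]
wrist_force: [0.3, 0.2, 0.2]
grip_width: 0.491
```

>>> move_arm --pt "0 0 0 0 0 0" --pt "0.8 0 0 0 0 0" --pt "0.8 0 0 0 0 0" --pt "0.8 0 0 0 0 0" --pt "0 0 0 0 0 0"

```text
clock: 35.32
ee_pos: [0.5723, -0.1265, 0.1169]
ee_rot: [[-0.007, -0.995, -0.1], [0.001, -0.1, 0.995], [-1.0, 0.007, 0.002]]
wrist_force: [-1.2, 0.2, -1.2]
grip_width: 0.49
```

Run:
```python
from h import *
go([.575,-.1285,.046],down(np.radians(5.8+90)))
snap("side","s10",(280,120,380,245),4.5)
```

```text
clk 35.32 at [ 0.572 -0.126  0.117] x [-0.007  0.001 -1.   ] z [-0.1    0.995  0.002] F [-1.228  0.231 -1.247] w 0.4902604239910096
 turn [-0.016  0.016 -0.073] shift before [ 1.771 -0.076 -0.06 ] after [ 1.772 -0.063 -0.057]  q [-0.274  0.34   0.505  1.698 -0.177  1.157  1.949]
```

View pics/s10.png

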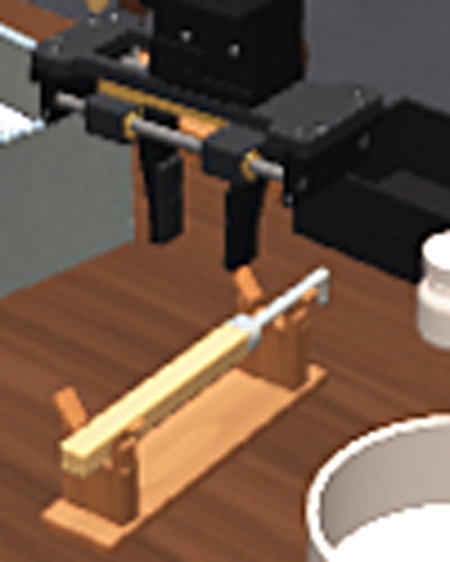

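The fingers straddle the handle's forward part, so I'll descend and grip.

>>> move_arm --pt "0.6 -0.06 -0.05 0 0 -0.07" --pt "0.6 0 0 0 0 0" --pt "0.4 0 0 0 0 0" --pt "0.17 0 0 0 0 0" --pt "0 0 0 0 0 0"

```text
clock: 35.78
ee_pos: [0.5789, -0.1292, 0.052]
ee_rot: [[0.008, -0.995, -0.101], [0.001, -0.101, 0.995], [-1.0, -0.008, -0.0]]
wrist_force: [-0.7, 0.1, 1.0]
grip_width: 0.494
```

>>> move_arm --pt "0 0 0 0 0 0" --pt "0 0 0 0 0 0" --pt "0 0 0 0 0 0" --pt "0 0 0 0 0 0" --pt "0 0 0 0 0 0" --claw 255

```text
clock: 36.2
ee_pos: [0.5789, -0.1293, 0.0521]
ee_rot: [[0.009, -0.995, -0.102], [0.001, -0.102, 0.995], [-1.0, -0.009, -0.0]]
wrist_force: [0.3, -0.7, -0.3]
grip_width: 0.195
```

>>> move_arm --pt "0 0 0 0 0 0" --pt "0 0 0 0 0 0" --pt "0 0 0 0 0 0"

```text
clock: 36.45
ee_pos: [0.5785, -0.1293, 0.0514]
ee_rot: [[0.008, -0.995, -0.102], [0.001, -0.102, 0.995], [-1.0, -0.008, -0.0]]
wrist_force: [0.2, -0.9, 0.1]
grip_width: 0.03
```

Run:
```python
from h import *
snap("side","s11",(280,140,370,245),5.5)
```

```text
(no output)
```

View pics/s11.png

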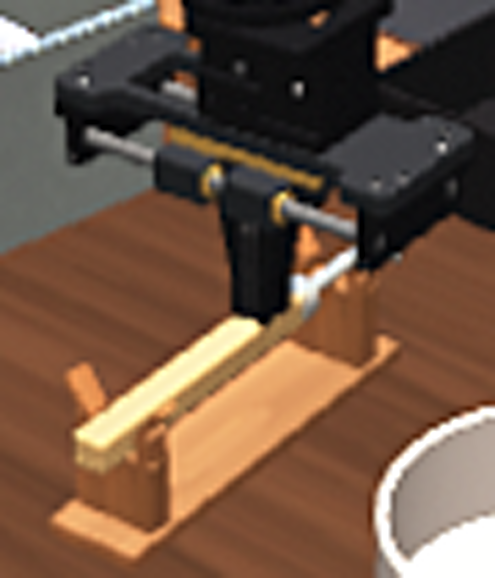

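The fingers closed on top of the handle and the pole was not disturbed. The real tips stand about 15 mm higher than the documented offset, so I'll open and go lower.

>>> move_arm --pt "-0.1 0 0 0 0 0" --pt "0 0 0 0 0 0" --pt "0 0 0 0 0 0" --pt "0 0 0 0 0 0" --pt "0 0 0 0 0 0" --claw 130

```text
clock: 36.92
ee_pos: [0.5785, -0.1293, 0.0553]
ee_rot: [[0.008, -0.995, -0.102], [0.001, -0.102, 0.995], [-1.0, -0.008, -0.0]]
wrist_force: [0.2, 0.1, 0.3]
grip_width: 0.309
```

>>> move_arm --pt "0 0 0 0 0 0" --pt "0 0 0 0 0 0" --pt "0.2 0 0 0 0 0" --pt "0.2 0 0 0 0 0" --pt "0.2 0 0 0 0 0"

```text
clock: 37.33
ee_pos: [0.5784, -0.1292, 0.0302]
ee_rot: [[0.007, -0.995, -0.102], [0.001, -0.102, 0.995], [-1.0, -0.007, 0.0]]
wrist_force: [0.9, -1.3, -0.7]
grip_width: 0.485
```

>>> move_arm --pt "0 0 0 0 0 0" --pt "0 0 0 0 0 0" --pt "0 0 0 0 0 0"

```text
clock: 37.58
ee_pos: [0.5787, -0.1294, 0.0313]
ee_rot: [[0.008, -0.995, -0.102], [0.001, -0.102, 0.995], [-1.0, -0.008, -0.0]]
wrist_force: [-0.2, 0.4, 1.2]
grip_width: 0.489
```

>>> move_arm --pt "0 0 0 0 0 0" --pt "0 0 0 0 0 0" --pt "0 0 0 0 0 0" --pt "0 0 0 0 0 0" --pt "0 0 0 0 0 0" --claw 255

```text
clock: 38.0
ee_pos: [0.5789, -0.1291, 0.0316]
ee_rot: [[0.008, -0.995, -0.102], [0.001, -0.102, 0.995], [-1.0, -0.008, 0.0]]
wrist_force: [-0.7, -0.4, 1.2]
grip_width: 0.205
```

>>> move_arm --pt "0 0 0 0 0 0" --pt "0 0 0 0 0 0" --pt "0 0 0 0 0 0" --pt "0 0 0 0 0 0" --pt "0 0 0 0 0 0"

```text
clock: 38.42
ee_pos: [0.5789, -0.1292, 0.0316]
ee_rot: [[0.008, -0.995, -0.102], [0.001, -0.102, 0.995], [-1.0, -0.008, 0.0]]
wrist_force: [1.1, 0.8, 3.5]
grip_width: 0.204
```

Run:
```python
from h import *
go([.575,-.1285,.2],down(np.radians(5.8+90)))
```

```text
clk 38.42 at [ 0.579 -0.129  0.032] x [ 0.008  0.001 -1.   ] z [-0.102  0.995  0.   ] F [1.146 0.764 3.457] w 0.20420311549505463
 turn [0.011 0.001 0.084] shift before [-4.212  0.061  0.027] after [-4.211  0.096  0.026]  q [-0.24   0.444  0.474  1.764 -0.241  0.982  2.001]
```

The pole is gripped at a width of 0.204, which is about 18 mm. Lifting it and turning to the hatch's axis.

>>> move_arm --pt "-0.3 0 0 0 0 0" --pt "-0.6 0 0 0 0 0" --pt "-0.8 0 0 0 0 0" --pt "-0.8 0 0 0 0 0" --pt "-0.8 0 0 0 0 0"

```text
clock: 38.83
ee_pos: [0.5769, -0.1299, 0.1652]
ee_rot: [[0.007, -0.995, -0.101], [0.0, -0.101, 0.995], [-1.0, -0.007, -0.0]]
wrist_force: [1.4, -0.4, -0.5]
grip_width: 0.204
```

>>> move_arm --pt "-0.8 0 0 0 0 0" --pt "-0.8 0 0 0 0 0" --pt "-0.8 0 0 0 0 0" --pt "-0.8 0 0 0 0 0" --pt "-0.7 0 0 0 0 0"

```text
clock: 39.25
ee_pos: [0.5758, -0.1302, 0.3222]
ee_rot: [[0.009, -0.995, -0.101], [0.0, -0.101, 0.995], [-1.0, -0.009, -0.0]]
wrist_force: [0.4, -0.4, -1.4]
grip_width: 0.207
```

>>> move_arm --pt "0 0.7 0 0.5 0 0.08" --pt "0 0.7 0 0.5 0 0" --pt "0 0.7 0 0.5 0 0" --pt "0 0.7 0 0.6 0 0" --pt "0 0 0 0 0 0"

```text
clock: 39.67
ee_pos: [0.4605, -0.1341, 0.3203]
ee_rot: [[0.0, -0.993, 0.115], [0.002, 0.115, 0.993], [-1.0, -0.0, 0.002]]
wrist_force: [0.0, -0.8, -0.8]
grip_width: 0.206
```

Run:
```python
from h import *
go([.45,.349,.315],down(np.radians(-6.2+90)))
```

```text
clk 39.67 at [ 0.461 -0.134  0.32 ] x [ 0.     0.002 -1.   ] z [0.115 0.993 0.002] F [ 0.048 -0.825 -0.777] w 0.20649119773191676
 turn [-0.066  0.018  0.003] shift before [ 0.153  1.645 11.968] after [ 0.132  1.566 11.979]  q [-0.362 -0.063  0.53   1.661  0.03   1.535  1.622]
```

>>> move_arm --pt "0 0.1 0.8 0 0 0" --pt "0 0.1 0.8 0 0 0" --pt "0 0.1 0.8 0 0 0" --pt "0 0.1 0.8 0 0 0" --pt "0 0.1 0.8 0 0 0"

```text
clock: 40.08
ee_pos: [0.4615, 0.0295, 0.3197]
ee_rot: [[0.0, -0.994, 0.109], [0.0, 0.109, 0.994], [-1.0, -0.0, 0.0]]
wrist_force: [1.5, 0.2, -0.5]
grip_width: 0.207
```

>>> move_arm --pt "0 0.1 0.8 0 0 0" --pt "0 0.1 0.8 0 0 0" --pt "0 0.1 0.8 0 0 0" --pt "0 0.1 0.8 0 0 0" --pt "0 0.1 0.8 0 0 0"

```text
clock: 40.5
ee_pos: [0.459, 0.1908, 0.3197]
ee_rot: [[0.0, -0.994, 0.108], [-0.0, 0.108, 0.994], [-1.0, -0.0, -0.0]]
wrist_force: [0.4, 0.2, -0.2]
grip_width: 0.201
```

>>> move_arm --pt "0 0.1 0.8 0 0 0" --pt "0 0.1 0.8 0 0 0" --pt "0 0.1 0.8 0 0 0" --pt "0 0.1 0.7 0 0 0" --pt "0 0 0 0 0 0"

```text
clock: 40.92
ee_pos: [0.4545, 0.3205, 0.3184]
ee_rot: [[-0.002, -0.995, 0.101], [0.001, 0.101, 0.995], [-1.0, 0.002, 0.0]]
wrist_force: [-0.9, 0.5, -0.9]
grip_width: 0.198
```

>>> move_arm --pt "0 0 0 -0.07 0 0" --pt "0 0 0 0 0 0"

```text
clock: 41.08
ee_pos: [0.4571, 0.3139, 0.3193]
ee_rot: [[0.0, -0.995, 0.101], [-0.001, 0.101, 0.995], [-1.0, -0.0, -0.001]]
wrist_force: [-0.8, 0.1, -0.6]
grip_width: 0.202
```

Run:
```python
from h import *
go([.469,.349,.3066],down(np.radians(-6.2+90)))
snap("top","t12"); snap("side","s12")
t=load("top")["image"][100:200,100:200,::-1]; s=load("side")["image"][30:130,170:270,::-1]
cv2.imwrite("pics/m12.png",np.hstack([cv2.resize(t,(400,400),interpolation=cv2.INTER_CUBIC),cv2.resize(s,(400,400),interpolation=cv2.INTER_CUBIC)]))
```

```text
clk 41.08 at [0.457 0.314 0.319] x [ 0.    -0.001 -1.   ] z [ 0.101  0.995 -0.001] F [-0.839  0.143 -0.555] w 0.20232354652496684
 turn [ 0.071 -0.009  0.002] shift before [ 0.317 -0.207  0.904] after [ 0.318 -0.201  0.905]  q [-0.763  0.138  0.089  1.466 -0.012  1.539  0.795]
```

View pics/m12.png

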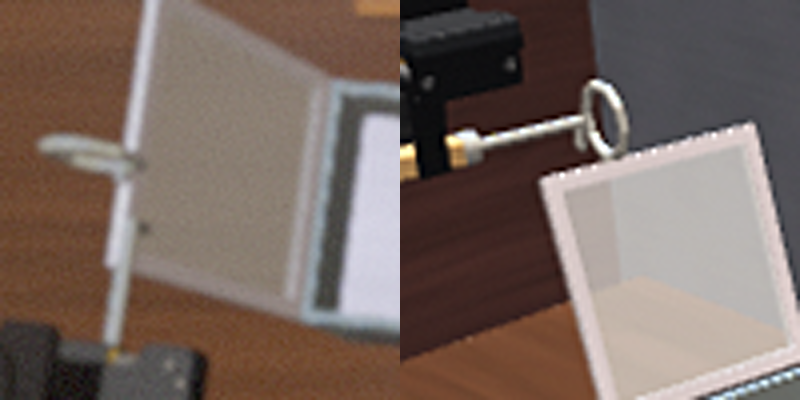

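This picture (my last allowed view) shows the rod tip at top px (134.5,155) and side px (216,60.5). The ring centre is at top px (122.5,138) and side px (221.5,60).

Run:
```python
from fit import *
tip=tri((t,134.3,155.),(s,216.0,60.3)); print("tip",tip,"ring tri",tri((t,122.5,138.2),(s,221.5,60)))
base=tri((t,129.,180.),(s,190.,65.)); print("rod base",base)
o=env.observe(); p=o["ee_pos"];A=o["ee_rot"]
print("expect tip (x=170):",p-A[:,1]*.122-A[:,0]*.0234, "base x=80", p-A[:,1]*.032-A[:,0]*.0234)
print("ring fit",H(-.03,.214), "residual px of tip pred",proj(t,p-A[:,1]*.122-A[:,0]*.0234),proj(s,p-A[:,1]*.122-A[:,0]*.0234))
```

```text
tip [0.578 0.293 0.344] ring tri [0.625 0.332 0.325]
rod base [0.511 0.308 0.344]
expect tip (x=170): [0.579 0.301 0.343] base x=80 [0.489 0.31  0.343]
ring fit [0.625 0.332 0.322] residual px of tip pred [[131.391 154.524]] [[214.122  60.001]]
```

>>> move_arm --pt "0.16 0.05 0.55 0 0 0" --pt "0.16 0.05 0.55 0 0 0" --pt "0 0 0 0 0 0" --pt "0 0 0 0 0 0"

```text
clock: 41.52
ee_pos: [0.457, 0.3589, 0.306]
ee_rot: [[-0.001, -0.995, 0.1], [-0.001, 0.1, 0.995], [-1.0, 0.001, -0.001]]
wrist_force: [0.1, -0.4, -1.5]
grip_width: 0.203
```

Run:
```python
from h import *
go([.457,.358,.306])
t=viewer.capture("top");s=viewer.capture("side")
np.savez("pics/ins.npz",t=t["image"],s=s["image"])
```

```text
clk 41.52 at [0.457 0.359 0.306] x [-0.001 -0.001 -1.   ] z [ 0.1    0.995 -0.001] F [ 0.094 -0.382 -1.463] w 0.2026734191727857
 turn [0. 0. 0.] shift before [-0.    -0.002 -0.022] after [-0.    -0.002 -0.022]  q [-0.8    0.201  0.067  1.421 -0.013  1.521  0.736]
```

>>> move_arm --pt "0 -0.24 0 0 0 0" --pt "0 -0.24 0 0 0 0" --pt "0 -0.24 0 0 0 0" --pt "0 0 0 0 0 0"

```text
clock: 41.95
ee_pos: [0.4885, 0.3545, 0.3061]
ee_rot: [[0.001, -0.995, 0.104], [-0.001, 0.104, 0.995], [-1.0, -0.001, -0.001]]
wrist_force: [-0.2, -0.6, -0.7]
grip_width: 0.205
```

>>> move_arm --pt "0 -0.24 0 0 0 0" --pt "0 -0.24 0 0 0 0" --pt "0 -0.24 0 0 0 0" --pt "0 0 0 0 0 0"

```text
clock: 42.28
ee_pos: [0.5166, 0.3522, 0.3058]
ee_rot: [[0.0, -0.995, 0.103], [-0.001, 0.103, 0.995], [-1.0, -0.0, -0.001]]
wrist_force: [-0.1, -0.8, -2.1]
grip_width: 0.206
```

Run:
```python
from h import *
go([.51,.35,.306])
t=viewer.capture("top");s=viewer.capture("side")
a=np.load("pics/ins.npz")
def show(im,x0,y0,x1,y1):
    g=im[y0:y1,x0:x1].mean(2).astype(int)
    for r in g: print(''.join(" .:-=+*#%@"[min(9,max(0,(v-30)//22))] for v in r))
print("side before"); show(a["s"],188,45,236,76); print("side now"); show(s["image"],188,45,236,76)
print("top now"); show(t["image"],105,125,145,175)
```

```text
clk 42.28 at [0.517 0.352 0.306] x [ 0.    -0.001 -1.   ] z [ 0.103  0.995 -0.001] F [-0.077 -0.764 -2.075] w 0.2060202429971455
 turn [0. 0. 0.] shift before [-0.004  0.157 -0.071] after [-0.004  0.157 -0.071]  q [-0.747  0.301  0.1    1.299 -0.029  1.543  0.817]
side before
                               :::::::::::::::::
.                              .::::::::::::::::
.                              .::::::::::::::::
.                              .::::::::::::::::
                               :...:::::::::::::
                             =@@*:..::::::::::::
                            :+#@@@%..:::::::::::
                           .=--=*@@*.:::::::::::
                           :=:. :*@@-.::::::::::
                           :=:  .-%@%..:::::::::
                           :=-  ..+@@=.:::::::::
                           :=-  ..-#@*.:::::::::
                           :=-  .:.-#*::::::::::
                           :+=  .:.:+*-.::::::::
                           :**. .:::+*+.::::::::
              :=*@*        :**=  :::=*+.::::::::
          :+%@@@%%*        .=*+  ::.-**
[... 3581 characters left out ...]
===
.::::..::+**+-:...::::+#%#+=============
:.::::::-=+*=-.:::::.-+###+=============
:::::::::-++=:::::::::=+*+=--===========
::::::::::---::.:::::::----::---========
..::::::::-:::::::::::::::::..::-=======
.....::::---:::::::::::-:::::. .:-======
   ....:------::::::::--:::::   .-======
       :::-:::::::::::--::::..   :======
       .::::::::::::::::::::.   .:======
       :::::::::::::::::::::.   .:======
      ..:::::::::::::::::--:.   .:======
      .::::::::::::::::::-=-.    :--====
      .::::::::::::::::::-=:.    .:----=
      .:::::::::::::::::::-:.    ..::::-
      .::::::::::::::::::::.     ..:::::
     ..:::::::::::::::::::..    ........
     ..:::::::::::::::::::..     .:.....
```

The hook is through the ring: the side view shows the rod entering the hole and the hook beyond it. Next is the shutting arc.

Run:
```python
import numpy as np
n=11; f=np.linspace(1.875,-.10,n+1); r=np.linspace(.222,.216,n+1)
y=-np.cos(f)*r; z=np.sin(f)*r
for i in range(n): print(i,"per-row units x(down) %.3f z %.3f"%(-(z[i+1]-z[i])/.2,(y[i+1]-y[i])/.2), "tcp z after %.3f"%(.306+z[i+1]-z[0]), "dy %.3f"%(y[i+1]-y[0]))
```

```text
0 per-row units x(down) -0.040 z -0.195 tcp z after 0.314 dy -0.039
1 per-row units x(down) -0.004 z -0.198 tcp z after 0.315 dy -0.079
2 per-row units x(down) 0.031 z -0.195 tcp z after 0.309 dy -0.118
3 per-row units x(down) 0.065 z -0.186 tcp z after 0.295 dy -0.155
4 per-row units x(down) 0.097 z -0.171 tcp z after 0.276 dy -0.189
5 per-row units x(down) 0.126 z -0.151 tcp z after 0.251 dy -0.219
6 per-row units x(down) 0.151 z -0.125 tcp z after 0.221 dy -0.244
7 per-row units x(down) 0.170 z -0.096 tcp z after 0.187 dy -0.264
8 per-row units x(down) 0.184 z -0.064 tcp z after 0.150 dy -0.276
9 per-row units x(down) 0.192 z -0.030 tcp z after 0.111 dy -0.282
10 per-row units x(down) 0.194 z 0.005 tcp z after 0.073 dy -0.281
```

>>> move_arm --pt "-0.04 0 -0.195 0 0 0" --pt "-0.04 0 -0.195 0 0 0" --pt "-0.04 0 -0.195 0 0 0" --pt "-0.04 0 -0.195 0 0 0" --pt "-0.04 0 -0.195 0 0 0"

```text
clock: 42.8
ee_pos: [0.5103, 0.3137, 0.3148]
ee_rot: [[0.0, -0.995, 0.1], [0.001, 0.1, 0.995], [-1.0, -0.0, 0.001]]
wrist_force: [0.7, 2.8, -2.7]
grip_width: 0.205
```

>>> move_arm --pt "-0.004 0 -0.2 0 0 0" --pt "-0.004 0 -0.2 0 0 0" --pt "-0.004 0 -0.2 0 0 0" --pt "-0.004 0 -0.2 0 0 0" --pt "-0.004 0 -0.2 0 0 0"

```text
clock: 43.22
ee_pos: [0.5063, 0.2739, 0.3153]
ee_rot: [[-0.0, -0.995, 0.101], [0.0, 0.101, 0.995], [-1.0, 0.0, 0.0]]
wrist_force: [-1.3, 1.8, -1.4]
grip_width: 0.207
```

```bash
cat >> h.py <<'E'
def show(im,x0,y0,x1,y1):
    g=im[y0:y1,x0:x1].mean(2).astype(int)
    for r in g: print(''.join(" .:-=+*#%@"[min(9,max(0,(v-30)//22))] for v in r))
E
python3 - <<'E'
from h import *
go([.517,.352,.306])
s=viewer.capture("side"); o=env.observe(); q=o["ee_pos"]-o["ee_rot"][:,1]*.112-o["ee_rot"][:,0]*.0234
u,v=proj(s,q)[0].astype(int); print(u,v); show(s["image"],u-28,v-18,u+22,v+26)
E
```

```text
clk 43.22 at [0.506 0.274 0.315] x [-0.  0. -1.] z [0.101 0.995 0.   ] F [-1.256  1.77  -1.366] w 0.2070677598142328
 turn [0. 0. 0.] shift before [ 0.232 -0.069  1.97 ] after [ 0.232 -0.069  1.97 ]  q [-0.683  0.186  0.128  1.421 -0.024  1.536  0.913]
234 61
                    ::::::::::::::::::::::::::::::
                   .::::::::::::::::::::::::::::::
                .   ::::::::::::::::::::::::::::::
                ..  ::::::::::::::::::::::::::::::
                    ::::::::::::::::::::::::::::::
                    ::::::::::::::::::::::::::::::
                    .:::::::::::::::::::::::::::::
                    ......::::::::::::::::::::::::
                   .:*%@%=.:::::::::::::::::::::::
               ....-***@@%=.::::::::::::::::::::::
              .::::-=--+%@@=.:::::::::::::::::::::
              :::::--:.:=%@%-.::::::::::::::::::::
              .::::--:...=#@#.::::::::::::::::::::
              .::::--:::..=@%:.:::::::::::::::::::
              .::::=-::::.-#@#..::::::::::::::::::
              .::::+=-:::.:+@%:..:::::::::::::::::
              .::::==-..
[... 703 characters left out ...]
 -#@@@@%@#*++++++++++++++++++++++++++
          .*@@@@@@##==+++++++++++++==+++++++++++++
      :#@@@@%@%#++++++++++++++++++++++++++++++++++
      :#%@%#*++++++++++++++++++++++++==+++++++++++
      :**+++++++++++++++++++++++++++++++++++++++++
      .++++++++++++++++++++++++++=++++++++++++++++
      .=*++++====+=+++++++++++++++=+++++++++++++++
      .=*++++=====++++++++++++++++++++++++++++++++
       -*++++=====++++++++++++++++++++=+++++++++++
       :*++++=====++==++++++++++++++++++++++++++++
       :*++++=====++++++=+++++++++++++++++++++++++
       .+++++=====++++++++++++++++++++++++++++++++
       .+*+++=====++++++++++++++++++++++++++++++++
       .=*++++====++++++++++++++++++++++++++++++++
```

The ring is following at about 2 N. Continuing the arc.

>>> move_arm --pt "0.03 0 -0.195 0 0 0" --pt "0.03 0 -0.195 0 0 0" --pt "0.03 0 -0.195 0 0 0" --pt "0.03 0 -0.195 0 0 0" --pt "0.03 0 -0.195 0 0 0"

```text
clock: 43.68
ee_pos: [0.5024, 0.235, 0.3089]
ee_rot: [[-0.0, -0.995, 0.101], [0.0, 0.101, 0.995], [-1.0, 0.0, -0.0]]
wrist_force: [1.2, 2.5, -2.0]
grip_width: 0.203
```

>>> move_arm --pt "0.065 0 -0.186 0 0 0" --pt "0.065 0 -0.186 0 0 0" --pt "0.065 0 -0.186 0 0 0" --pt "0.065 0 -0.186 0 0 0" --pt "0.065 0 -0.186 0 0 0"

```text
clock: 44.1
ee_pos: [0.4987, 0.1981, 0.2958]
ee_rot: [[-0.0, -0.995, 0.101], [0.0, 0.101, 0.995], [-1.0, 0.0, 0.0]]
wrist_force: [0.2, 1.3, -0.9]
grip_width: 0.199
```

>>> move_arm --pt "0.1 0 -0.17 0 0 0" --pt "0.1 0 -0.17 0 0 0" --pt "0.1 0 -0.17 0 0 0" --pt "0.1 0 -0.17 0 0 0" --pt "0.1 0 -0.17 0 0 0"

```text
clock: 44.52
ee_pos: [0.4954, 0.1643, 0.2757]
ee_rot: [[-0.0, -0.995, 0.101], [0.0, 0.101, 0.995], [-1.0, 0.0, 0.0]]
wrist_force: [-0.2, 1.0, -0.8]
grip_width: 0.201
```

Run:
```python
from h import *
go([.517-.189*.101,.352-.189*.995,.276])
s=viewer.capture("side"); o=env.observe(); q=o["ee_pos"]-o["ee_rot"][:,1]*.112-o["ee_rot"][:,0]*.0234
u,v=proj(s,q)[0].astype(int); print(u,v); show(s["image"],u-28,v-14,u+22,v+22)
```

```text
clk 44.52 at [0.495 0.164 0.276] x [-0.  0. -1.] z [0.101 0.995 0.   ] F [-0.164  0.955 -0.834] w 0.2005777460220712
 turn [0. 0. 0.] shift before [-0.007 -0.064 -0.003] after [-0.007 -0.064 -0.003]  q [-0.584  0.069  0.187  1.632 -0.013  1.442  1.074]
257 84
                    . =@@=..::::::::::::::::::::::
                   .. -@@@*..:::::::::::::::::::::
                   .. .+#@@%=.::::::::::::::::::::
                       :-*@@%.::::::::::::::::::::
                       :.:+@@-.:::::::::::::::::::
                       ::.-#@%.:::::::::::::::::::
.                      ::::+@@-.::::::::::::::::::
.                  .-:.:::.:#@%.::::::::::::::::..
                ..:==-::::::+@@:::::::::::::.... :
             ..:::-++=:::::.:**-:::::::::.....=%@@
         ..::::::::=+=:::::::===:::::::...:#@@@@@@
      :::::::::::::-=-.::::::===.:::...-#@@@@@@@@@
  ..:::::::::::::::-#%-.:....====...=%@@@@@@@@@#+=
 .:::::::::::::::::-#@# .:+*@*==++@@@@@@@@@%*+---=
 .::::::::::::::::..=%@*%@@@%+==+@@@@@@@%+=--=====
 .::..:::::::::...:+*@@@@%*+=-=-=@@@%*+---=======-
 ....-:..::....-+%@@%@#*
[... 295 characters left out ...]
%*+---=======-======================+
 :=-----=%#+=---=================================+
 .==--::----=====================================+
 .=-----========================================+=
  =+============================================+=
  +*=========================================-==+=
 :**===========================================+==
:=*+===========================================+==
:=*===========================================++==
-+*===========================================++==
-*+===========================================+===
-*+============-===========================-=++==-
=*===========================================++==:
+*==================-========================+===:
```

>>> move_arm --pt "0.126 0 -0.151 0 0 0" --pt "0.126 0 -0.151 0 0 0" --pt "0.126 0 -0.151 0 0 0" --pt "0.126 0 -0.151 0 0 0" --pt "0.126 0 -0.151 0 0 0"

```text
clock: 44.98
ee_pos: [0.4923, 0.1344, 0.2503]
ee_rot: [[-0.0, -0.995, 0.101], [0.0, 0.101, 0.995], [-1.0, 0.0, 0.0]]
wrist_force: [0.4, 1.2, -1.1]
grip_width: 0.206
```

>>> move_arm --pt "0.15 0 -0.125 0 0 0" --pt "0.15 0 -0.125 0 0 0" --pt "0.15 0 -0.125 0 0 0" --pt "0.15 0 -0.125 0 0 0" --pt "0.15 0 -0.125 0 0 0"

```text
clock: 45.4
ee_pos: [0.4898, 0.1097, 0.2203]
ee_rot: [[-0.0, -0.995, 0.101], [0.0, 0.101, 0.995], [-1.0, 0.0, 0.0]]
wrist_force: [-0.3, 1.8, -1.3]
grip_width: 0.2
```

>>> move_arm --pt "0.17 0 -0.096 0 0 0" --pt "0.17 0 -0.096 0 0 0" --pt "0.17 0 -0.096 0 0 0" --pt "0.17 0 -0.096 0 0 0" --pt "0.17 0 -0.096 0 0 0"

```text
clock: 45.82
ee_pos: [0.4879, 0.0908, 0.1863]
ee_rot: [[-0.0, -0.995, 0.1], [0.0, 0.1, 0.995], [-1.0, 0.0, 0.0]]
wrist_force: [0.3, 0.3, -0.9]
grip_width: 0.205
```

Run:
```python
from h import *
go([.517-.264*.101,.352-.264*.995,.187])
s=viewer.capture("side"); o=env.observe(); q=o["ee_pos"]-o["ee_rot"][:,1]*.112-o["ee_rot"][:,0]*.0234
u,v=proj(s,q)[0].astype(int); print(u,v); show(s["image"],u-28,v-14,u+22,v+22)
```

```text
clk 45.82 at [0.488 0.091 0.186] x [-0.  0. -1.] z [0.1   0.995 0.   ] F [ 0.337  0.281 -0.922] w 0.2046241659062511
 turn [0. 0. 0.] shift before [-0.019 -0.065 -0.03 ] after [-0.019 -0.065 -0.03 ]  q [-0.509  0.055  0.242  1.835 -0.014  1.254  1.208]
275 123
:-..:::.                 .#@@#..::::::::....-*@@@@
::..                      -*@@@.::::::...-*@@@@@@@
                         ::-#@@:.::...:*@@@@@@@@#*
                         :::=%@% ..:*%@@@@@@@%*-:.
                      .  ::.:#@@-+%@@@@@@@%*=-...:
                     ..  ::..-%@@@@@@@@@*=-:..::::
                         .:*%@**#@@@@*+=....::::::
                        .#@@@@*=+*#==.:.::::::::::
                        :@@@@@+=+=::..::::::::::::
                        -%@@#+-++-..::::::::::::::
                     :=%==*=:::++=::::::::::::::::
  ..              --#+#@%-:...-=++::::::.:::::::::
  .            -*@#**=*@@+::*@%-=-.:::::::::::::::
            .*@%%%*=+*%#@@@@@@#--:::::::::::::::::
         .*@#%%*++*%@+*%@@@%*+=--:::::::::::::::.:
       *@#%%#+*+%%+#@@@@%#+=+==--:::::::::::::::::
    =*#%%#+*+%@+#@@@@%#
[... 296 characters left out ...]
---------------------------+*@@%* .::
  :=-===----------------------------------+*@@%*.=
  .==-------------------------------------:-+*@@%#
  .===-::-------------------------------------+#@@
  .=--------------------------------------------+#
   -----------------------------------------------
   -----------------------------------------------
  :-------------------:::::-----------------------
::-----------------:::-%@@@.:---------------------
-----------------::=#%@@@@@@*::-------------------
--------------::-=*@@@@@@@@@@@+::-----------------
-----------:::-%%##%%@@@@@@@@@@%=::--------------:
---------::-#%@@#####*@@@@@@@@@@@%=:----------:-+*
------:::+@@@@@@=+++==@@@@@@@@@@@@@%=:------:-*%@@
```

>>> move_arm --pt "0.184 0 -0.064 0 0 0" --pt "0.184 0 -0.064 0 0 0" --pt "0.184 0 -0.064 0 0 0" --pt "0.184 0 -0.064 0 0 0" --pt "0.184 0 -0.064 0 0 0"

```text
clock: 46.28
ee_pos: [0.4865, 0.0782, 0.1493]
ee_rot: [[-0.0, -0.995, 0.1], [0.0, 0.1, 0.995], [-1.0, 0.0, 0.0]]
wrist_force: [0.4, 1.2, -0.6]
grip_width: 0.206
```

>>> move_arm --pt "0.19 0 -0.03 0 0 0" --pt "0.19 0 -0.03 0 0 0" --pt "0.19 0 -0.03 0 0 0" --pt "0.19 0 -0.03 0 0 0" --pt "0.19 0 -0.03 0 0 0"

```text
clock: 46.7
ee_pos: [0.486, 0.0724, 0.1114]
ee_rot: [[-0.0, -0.995, 0.1], [0.0, 0.1, 0.995], [-1.0, 0.0, 0.0]]
wrist_force: [0.0, 0.4, -0.4]
grip_width: 0.204
```

>>> move_arm --pt "0.19 0 0 0 0 0" --pt "0.19 0 0 0 0 0" --pt "0.19 0 0 0 0 0" --pt "0 0 0 0 0 0"

```text
clock: 47.03
ee_pos: [0.4852, 0.0722, 0.0877]
ee_rot: [[-0.002, -0.995, 0.101], [-0.001, 0.101, 0.995], [-1.0, 0.002, -0.001]]
wrist_force: [-0.3, 0.5, -1.2]
grip_width: 0.205
```

Run:
```python
from fit import *
go([.488,.072,.08])
s=viewer.capture("side"); o=env.observe(); q=o["ee_pos"]-o["ee_rot"][:,1]*.112-o["ee_rot"][:,0]*.0234
u,v=proj(s,q)[0].astype(int); print(u,v,q); show(s["image"],u-40,v-20,u+40,v+24)
for th in(0,.05,.1):
    W,H=model([*r.x[:3],th]); print(th,"ring",H(-.03,.214),proj(s,H(-.03,.214)),"corners near/far",proj(s,H(-.093,.186)),proj(s,H(.093,.186)))
```

```text
clk 47.03 at [0.485 0.072 0.088] x [-0.002 -0.001 -1.   ] z [ 0.101  0.995 -0.001] F [-0.349  0.484 -1.178] w 0.2054716295497965
 turn [0. 0. 0.] shift before [ 0.192 -0.071  0.003] after [ 0.192 -0.071  0.003]  q [-0.479  0.143  0.257  1.963 -0.042  1.043  1.266]
281 156 [0.597 0.061 0.112]
                       *@@@@@@@@@@@@@@@@@@@@@@@@@@@@@@@@@@@@@@@@@%#*==+*++++==+*
                       =@@@@@@@@@@@@@@@@@@@@@@@@@@@@@@@@@@@@@@%#*=++++****+++==*
                       .#@@@@@@@@@@@@@@@@@@@@@@@@@@@@@@@@@@@%*=+*+++********+==*
                     ....+@@@@@%%@@@@@@@@@@@@@@@@@@@@@@@@%#*++==#@@*********+==*
                  ........:=+-=::+@@@@@@@@@@@@@@@@@@@@@%*++==-*%%@#-+*++*****=+*
               ...:............  .-*@@@@@@@@@@@@@@@@%*+++=--*%@@*+-:=**++*******
             ..................:=...:#@@@@@@@@@@@%**++==-*@%@#+*-:--+***********
:.        .................... .::.  -@@@@@@@@@%*++==-+*%@@**-::----=***********
:-:      .:...................-+.     =*%@@@%#*++=--*%@@*++::--------=+*********
 :--.     .....................-     .#%=%@%:+==-+*%@@+*-::---------:::-=*****
[... 2373 characters left out ...]
------------------------------------------:::::::::::::::::
==-----=-----------------------------------------------------:::::::::::::::::::
----------------------------------------------------------::::::::::::::::::::::
---------------------------------------------------------:::::::::::::::::::::::
------------------------------------------------------::::::::::::::::::::::::::
0 ring [0.594 0.053 0.119] [[282.405 155.579]] corners near/far [[258.22  159.189]] [[309.651 139.303]]
0.05 ring [0.594 0.054 0.13 ] [[282.155 152.151]] corners near/far [[257.917 156.191]] [[309.532 136.438]]
0.1 ring [0.594 0.054 0.14 ] [[281.787 148.641]] corners near/far [[257.517 153.121]] [[309.312 133.511]]
```

The hatch reads about 0.05 rad, so I'll press a little further down.

>>> move_arm --pt "0.1 0 0 0 0 0" --pt "0.1 0 0 0 0 0" --pt "0.08 0 0 0 0 0" --pt "0 0 0 0 0 0"

```text
clock: 47.42
ee_pos: [0.4861, 0.0723, 0.0778]
ee_rot: [[-0.0, -0.995, 0.101], [0.0, 0.101, 0.995], [-1.0, 0.0, 0.0]]
wrist_force: [-0.3, 0.6, 0.4]
grip_width: 0.204
```

Run:
```python
from h import *
go([.485,.072,.08])
s=viewer.capture("side"); show(s["image"],260,138,310,166)
```

```text
clk 47.42 at [0.486 0.072 0.078] x [-0.  0. -1.] z [0.101 0.995 0.   ] F [-0.252  0.626  0.412] w 0.20426712420314663
 turn [0. 0. 0.] shift before [-0.055  0.026 -0.01 ] after [-0.055  0.026 -0.01 ]  q [-0.478  0.156  0.257  1.972 -0.046  1.019  1.27 ]
    =@@@@@@@@@@@@@@@@@@@@@@@@@@@@@@@@@@@@@@@@@%##+
    .%@@@@@@@@@@@@@@@@@@@@@@@@@@@@@@@@@@@@@@%*++**
    .%@@@@@@@@@@@@@@@@@@@@@@@@@@@@@@@@@@@%**+*#+-+
     #@@@@@@@@@@@@@@@@@@@@@@@@@@@@@@@@@%*+*##+=-:=
   . :%@@@@@@@@@@@@@@@@@@@@@@@@@@@@@%*++*%+=+----+
 ......-#@@@=+%@@@@@@@@@@@@@@@@@@%#*++#%++-:-----=
........       -%@@@@@@@@@@@@@@%*=+#%+=+----------
............:-...-#@@@@@@@@@%**++%%=+-:----------:
.............:... .+%@@@@@%*++#%+=+:-------------:
...........-*...   -+*%@%*=+#*=+-::--------------:
...........:=     .+#-+@@##++=::-----------------:
..........         -*++#@@+-:--------------------:
.....::.           :%%+=@@%::--------------------:
. ...               ++-:*@@=:--------------------:
:                  .-:::-#%+:--------------------:
                   ----:-=*+:--------------------:
                  .-------**---------------------:
                . .-----:-+*=--------------------:
               .. :+::::::+**:-------------------:
                  =@::-#@%=**:-------------------:
                  =@-*@@@%-==--------------------:
                  *@@@@#+=-----------------------:
                +@@@%*=::------------------------:
             -*@@@#+=*@#**=-:--------------------:
           +@@@@#+-.-*@%*==-:---------------------
        -+@@@%*=-::::-++---:----------------------
      +@@@@#+-:::----:--:-------------------------
   :+@@@%*+-:::-----------------------------------
```

>>> move_arm --pt "0.06 0 0 0 0 0" --pt "0.06 0 0 0 0 0" --pt "0 0 0 0 0 0" --pt "0 0 0 0 0 0"

```text
clock: 47.8
ee_pos: [0.4861, 0.0723, 0.0734]
ee_rot: [[0.0, -0.995, 0.101], [0.0, 0.101, 0.995], [-1.0, -0.0, 0.0]]
wrist_force: [0.1, 0.4, 0.8]
grip_width: 0.204
```

Run:
```python
from h import *
go([.485,.072,.08])
s=viewer.capture("side"); show(s["image"],270,142,295,166)
```

```text
clk 47.8 at [0.486 0.072 0.073] x [ 0.  0. -1.] z [0.101 0.995 0.   ] F [0.14  0.438 0.751] w 0.20411413965268865
 turn [0. 0. 0.] shift before [-0.166  0.027 -0.01 ] after [-0.166  0.027 -0.01 ]  q [-0.477  0.162  0.256  1.976 -0.048  1.009  1.272]
@@@@@@@@@@@@@@@@@@@@@@@@@
@@@@@@@@@@@@@@@@@@@@@@@%#
@@@@@@@@@@@@@@@@@@@@@%*=+
==. -%@@@@@@@@@@@@%**=+%%
..... -+-*%@@@@@%*=+#%+=+
...::....=+*%@%*=+#*=+-:-
..:.:.. .+*-+@@##++=::---
..--.    =*++#@@+-:------
:...     -%%+=@@%::------
         .++-:*@@=:------
          :-::-#%+:------
          :----=*+:------
         :----:-**-------
        .-----:-+*=------
      . :+:::::-+*+:-----
     .. =@::-#@@=**:-----
        =@+*@@@#-==:-----
        =@@@@#+=---------
        =@@*=---=--------
       =#*+*%#**--:------
    -=*=+:-#@%+==-:------
  =**==:-::-++---:-------
+%*+=:-:---::-:::--------
**--::-------------------
```

The ring no longer moves when I press further, so the hatch is fully shut. Unhooking: raise to clear the hook, then withdraw.

>>> move_arm --pt "-0.15 0 0 0 0 0" --pt "-0.15 0 0 0 0 0" --pt "-0.15 0 0 0 0 0" --pt "-0.15 0 0 0 0 0" --pt "0 0 0 0 0 0"

```text
clock: 48.27
ee_pos: [0.4869, 0.0726, 0.099]
ee_rot: [[0.002, -0.995, 0.101], [0.001, 0.101, 0.995], [-1.0, -0.002, 0.001]]
wrist_force: [0.2, 0.3, -0.6]
grip_width: 0.205
```

Run:
```python
from h import *
go([.485,.072,.08])
s=viewer.capture("side"); show(s["image"],255,142,295,166)
```

```text
clk 48.27 at [0.487 0.073 0.099] x [ 0.002  0.001 -1.   ] z [0.101 0.995 0.001] F [ 0.228  0.276 -0.577] w 0.20491645366228142
 turn [0. 0. 0.] shift before [ 0.474  0.046 -0.02 ] after [ 0.474  0.046 -0.02 ]  q [-0.481  0.129  0.258  1.952 -0.038  1.063  1.263]
...........:.           #@@@@@@@@@@@@@@@
....:: .:..             %@@@@@@@@@@@@@%#
:-:.:==.                #@@@@@@@@@@@%*=+
::::..:                +@@@@@@@@@%**=+%%
...                  . =*%@@@@@%*=+#%+=+
                     . :*+*%@%*=+#*=+-::
                    ...#@*-+@@##++=::---
                       *%+=*#@@+-:------
                       -+#@@+%@%::------
                       +@@@%=+@@=-------
                      +@@#*=:=#%+:------
                   -+@%#+-::-==*+:------
  .              +@@##+-::::-==**-------
 ..           -+@@@*==+=::---=-+*=------
 .          +@@%%*=::=%#=:----=+**:-----
         =%@@@#+-::::-%@%::----=**:-----
      .+@@@@*+-:::--::+@@=::---===------
    =#@@@%*=-:::-----:-#@%-::--=--------
  +@@@@%+=:::--------::=@@@=::-=--------
:#%%#%#*:::-----------::+@@@#**=-:------
.+*++*+=---------------:-+%@%+==-:------
 :=-==------------------::-++---:-------
 :=----:------------------::-::---------
 .==-:------------------------:---------
```

>>> move_arm --pt "0 0.2 0 0 0 0" --pt "0 0.25 0 0 0 0" --pt "0 0.25 0 0 0 0" --pt "0 0 0 0 0 0"

```text
clock: 48.65
ee_pos: [0.4557, 0.0754, 0.0969]
ee_rot: [[-0.002, -0.995, 0.1], [0.0, 0.1, 0.995], [-1.0, 0.002, 0.0]]
wrist_force: [0.9, -0.7, -1.1]
grip_width: 0.205
```

>>> move_arm --pt "0 0.3 0 0 0 0" --pt "0 0.4 0 0 0 0" --pt "0 0.4 0 0 0 0" --pt "0 0.4 0 0 0 0" --pt "0 0 0 0 0 0"

```text
clock: 49.07
ee_pos: [0.3958, 0.0814, 0.097]
ee_rot: [[-0.002, -0.995, 0.1], [0.0, 0.1, 0.995], [-1.0, 0.002, 0.0]]
wrist_force: [-1.5, 0.0, -1.0]
grip_width: 0.208
```

Run:
```python
from h import *
go([.485,.072,.08])
s=viewer.capture("side"); show(s["image"],220,138,300,190)
```

```text
clk 49.07 at [0.396 0.081 0.097] x [-0.002  0.    -1.   ] z [0.1   0.995 0.   ] F [-1.462  0.049 -0.998] w 0.2080967975096209
 turn [0. 0. 0.] shift before [ 0.421 -2.243 -0.012] after [ 0.421 -2.243 -0.012]  q [-0.527 -0.067  0.206  2.15   0.015  1.058  1.143]
             #@@@@@@@@@@@@@@@@@@@@@@@@@@@@@@@@@@@@@@@@@@@@@@@@@@@@@@@@@@@@@@@@@@
             #@@@@@@@@@@@@@@@@@@@@@@@@@@@@@@@@@@@@@@@@@@@@@@@@@@@@@@@@@@@@@@@@@@
             #@@@@@@@@@@@@@@@@@@@@@@@@@@@@@@@@@@@@@@@@@@@@@@@@@@@@@@@@@@@@@@@@@@
             #@@@@@@@@@@@@@@@@@@@@@@@@@@@@@@@@@@@@@@@@@@@@@@@@@@@@@@@@@@@@@@@@@%
             -@@@@@@@@@@@@@@@@@@@@@@@@@@@@@@@@@@@@@@@@@@@@@@@@@@@@@@@@@@@@@@%*++
              +@@@@@@@@@@@@@@@@@@@@@@@@@@@@@@@@@@@@@@@@@@@@@@@@@@@@@@@@@@%#*=+#%
              .%@@@@@@@@@@@@@@@@@@@@@@@@@@@@@@@@@@@@@@@@@@@@@@@@@@@@@@@%*=+#%+=+
               =#@@@@@@@@@@@@@@@@@@@@@@@@@@@@@@@@@@@@@@@@@@@@@@@@@@@%**=+%%=+-:-
             ..:-+#@@@@@@@@@@@@@@@@@@@@@@@@@@@@@@@@@@@@@@*-*%@@@@@%*=+#%+=+::---
          .......:-=*#+*%@@@@@@@@@@@@@@@@@@@@@@@@@@@@@@@=:-*+*%@%*=+#*=+-:------
        .............   .+@@
[... 2673 characters left out ...]
------------------------------------------::::..::::
       :::::::::::::::----------------------------------------------::::::::::::
    ::::::::::::::::::::-------------------------------------------:::::::::::::
  .::::::::::::::::::::::--------------------------------------:::::::::::::::::
:::::::::::::::::::::::::::----------------------------------:::::::::::::::::::
::::::::::::::::::::::::::::------------------------------::::::::::::::::::::::
::::::::::::::::::::::::::::::--------------------------::::::::::::::::::::::::
:::::::::::::::::::::::::::::::-----------------------::::..::::::::::::::.:::::
:::::::::::::::::::::::::::::::::--------------------::......::::::::::::::..:::
```

The hook is free and the ring stayed in place. Carrying the pole back over its rest.

>>> move_arm --pt "-0.6 0 0 0 0 0" --pt "-0.7 0 0 0 0 0" --pt "-0.7 0 0 0 0 0" --pt "-0.6 0 0 0 0 0"

```text
clock: 49.45
ee_pos: [0.3992, 0.0811, 0.2033]
ee_rot: [[0.001, -0.995, 0.101], [0.001, 0.101, 0.995], [-1.0, -0.001, 0.001]]
wrist_force: [1.0, 1.0, -1.4]
grip_width: 0.207
```

>>> move_arm --pt "0 0 -0.7 -0.4 0 0" --pt "0 0 -0.7 -0.4 0 0" --pt "0 0 -0.7 -0.4 0 0" --pt "0 0 -0.7 -0.4 0 0" --pt "0 0 -0.7 -0.4 0 0"

```text
clock: 49.87
ee_pos: [0.3958, -0.0601, 0.2016]
ee_rot: [[0.001, -0.995, -0.101], [0.0, -0.101, 0.995], [-1.0, -0.001, 0.0]]
wrist_force: [1.5, 1.2, -1.1]
grip_width: 0.207
```

>>> move_arm --pt "0 0 -0.5 0 0 0" --pt "0 0 0 0 0 0" --pt "0 0 0 0 0 0"

```text
clock: 50.12
ee_pos: [0.398, -0.0793, 0.2015]
ee_rot: [[0.0, -0.995, -0.096], [0.0, -0.096, 0.995], [-1.0, -0.0, 0.0]]
wrist_force: [-0.7, 1.1, -1.1]
grip_width: 0.205
```

Run:
```python
from h import *
go([.579,-.129,.2],down(np.radians(95.85)))
```

```text
clk 50.12 at [ 0.398 -0.079  0.201] x [ 0.  0. -1.] z [-0.096  0.995  0.   ] F [-0.695  1.072 -1.06 ] w 0.20500527069815241
 turn [-0.055  0.003  0.004] shift before [ 0.039 -4.385 -1.674] after [ 0.037 -4.376 -1.698]  q [-0.41  -0.205  0.439  2.019  0.089  1.31   1.666]
```

>>> move_arm --pt "0 -0.85 -0.33 -0.05 0 0" --pt "0 -0.88 -0.33 0 0 0" --pt "0 -0.88 -0.33 0 0 0" --pt "0 -0.88 -0.34 0 0 0" --pt "0 -0.88 -0.34 0 0 0"

```text
clock: 50.53
ee_pos: [0.5807, -0.1254, 0.2007]
ee_rot: [[0.0, -0.994, -0.107], [0.001, -0.107, 0.994], [-1.0, -0.0, 0.001]]
wrist_force: [-0.5, 0.5, 1.6]
grip_width: 0.201
```

>>> move_arm --pt "0.4 0 0 0 0 0" --pt "0.6 0 0 0 0 0" --pt "0 0 0 0 0 0" --pt "0 0 0 0 0 0"

```text
clock: 50.87
ee_pos: [0.5777, -0.1256, 0.1603]
ee_rot: [[-0.003, -0.994, -0.105], [0.001, -0.105, 0.994], [-1.0, 0.003, 0.001]]
wrist_force: [0.2, -0.4, -0.7]
grip_width: 0.202
```

Run:
```python
from h import *
go([.579,-.129,.0316],down(np.radians(95.85)))
o=env.observe(); p=o["ee_pos"];A=o["ee_rot"]
s=viewer.capture("side");t=viewer.capture("top")
X=lambda d:p-A[:,1]*d-A[:,0]*.0234
for d in(.122,.032,-.128): print(d,X(d),proj(s,X(d)),proj(t,X(d)))
show(s["image"],270,125,365,185); print("top"); show(t["image"],290,115,325,215)
```

```text
clk 50.87 at [ 0.578 -0.126  0.16 ] x [-0.003  0.001 -1.   ] z [-0.105  0.994  0.001] F [ 0.244 -0.418 -0.717] w 0.20243234389809595
 turn [ 0.033  0.009 -0.03 ] shift before [ 3.217 -0.032 -0.09 ] after [ 3.217 -0.023 -0.087]  q [-0.323  0.315  0.563  1.641 -0.176  1.239  1.952]
0.122 [ 0.699 -0.113  0.183] [[352.372 139.941]] [[303.42  124.418]]
0.032 [ 0.61  -0.122  0.184] [[332.722 152.508]] [[307.16  154.697]]
-0.128 [ 0.451 -0.139  0.184] [[293.025 177.897]] [[313.992 210.022]]
@@@@@@@@@@@@@@@%-..   .=++++-:  . ::::::--------.                     ....................:::  
@@@@@@@@@@@@@@@@@%-    ::-=++++-=::.....:::---==---:.               ..:...................::.  
@@@@@@@@@@@@@@@@@@@=     ..:-=+++. ........::::.:-=---:.            ......................     
@@@@@@@@@@@@@@@@@@@+        ..:--.    ......     ..:-==--:.            ...............::       
@@@@@@@@@@@@@@@@@@@-      ..:.  ..       . .-:      ..:-=----:.         .......... ....        
@@@@@@@@@@@@@@@@@@@@   #@@-..:=+-.        :+-:.        :::-----:..     ......:  ..:-.          
@@@@@@@@@@@@@@@@@@@@@%%@@@@%=+++=. 
[... 8052 characters left out ...]
++===---=--:....
######***********++++===-====-:....
#######*********+++++==--=+=--:....
######**********++++===-=++=--::...
#######********+++++==--=++=--:....
#######*********++++===-=++=---:...
#######*********++++==--=++==--::..
#######*******+*+++===-=+++==---:::
####*#********+++++===-=+*++=----:.
#####*********+++++==--=++*+=----::
####**********+++++==--=+**+=----:.
#####********+++++===-=++**+=---:..
##*#********++++++===-=+***+=::::..
####*********++++===--=++*++-:::...
###*#********+++++==--=+++++=--:...
###**********++++===--====+===-::..
##**********++++===----==-=====-:..
###*********+++++==---=========-:..
###*********++++===---=========-:..
#***********++++==-------------::..
```

Run:
```python
from h import *
s=viewer.capture("side");im=s["image"]
print("fork",proj(s,[[.644,-.121,.078],[.475,-.139,.078]]))
for y in range(134,156):
    print(y,' '.join("%3d,%3d,%3d"%tuple(im[y,x]) if im[y,x].mean()>110 else "    .      " for x in range(332,358,2)))
```

```text
fork [[340.73  182.631]
 [301.656 210.922]]
134     .       255,210, 91     .           .           .           .           .           .           .           .           .           .           .      
135 244,214,101 202,165, 91     .           .           .           .           .           .           .           .           .           .           .      
136 253,208,104 160,154,153 186,182,181     .           .           .           .           .           .           .           .           .           .      
137 193,145, 73 127,127,131 178,175,172 166,160,157     .           .           .           .           .           .           .           .           .      
138 170,129, 61     .           .       150,145,143 157,152,150 154,150,146     .           .           .           .           .           .           .      
139     .           .           .           .       124,122,120 158,156,152 156,150,145     .           .           .           .           .           .      
140     .           .           .           .           .           .       137,135,131     .   
[... 1757 characters left out ...]
65,104 247,177,113 191,127, 85     .           .           .      
152     .           .       127,127,124 149,114, 91 236,169,107 235,168,106 232,164,106 244,173,108 182,122, 84     .           .           .           .      
153     .           .       121,116,113 226,155,101 232,165,104 233,165,107 240,172,111 179,121, 82     .           .           .           .           .      
154     .           .       186,138,102 242,173,109 231,164,104 228,159,102 239,166,107     .           .           .           .           .           .      
155     .           .           .       226,151, 88 238,170,109 231,162,105 233,160,104     .           .           .           .           .           .
```

The pole sits in the hand nearly as gripped, with a slight nose-up pitch. I'll correct the pitch by 0.05 rad and lower it into the forks slowly.

>>> move_arm --pt "0.3 0 -0.09 0 0 0.5" --pt "0.5 0 0 0 0 0" --pt "0.5 0 0 0 0 0" --pt "0.3 0 0 0 0 0" --pt "0 0 0 0 0 0"

```text
clock: 51.43
ee_pos: [0.575, -0.1302, 0.096]
ee_rot: [[-0.052, -0.993, -0.104], [-0.004, -0.104, 0.995], [-0.999, 0.052, 0.001]]
wrist_force: [-0.7, 0.8, -1.7]
grip_width: 0.201
```

Run:
```python
from h import *
go([.579,-.129,.0316])
EOF=0
```

```text
clk 51.43 at [ 0.575 -0.13   0.096] x [-0.052 -0.004 -0.999] z [-0.104  0.995  0.001] F [-0.705  0.827 -1.742] w 0.20139780279707353
 turn [0. 0. 0.] shift before [ 1.603 -0.186  0.017] after [ 1.603 -0.186  0.017]  q [-0.296  0.413  0.548  1.668 -0.212  1.174  1.982]
```

>>> move_arm --pt "0.2 -0.1 0.02 0 0 0" --pt "0.2 -0.09 0 0 0 0" --pt "0.2 0 0 0 0 0" --pt "0.2 0 0 0 0 0" --pt "0 0 0 0 0 0"

```text
clock: 51.85
ee_pos: [0.581, -0.1291, 0.0634]
ee_rot: [[-0.052, -0.993, -0.104], [-0.005, -0.104, 0.995], [-0.999, 0.052, 0.0]]
wrist_force: [0.0, 0.2, -2.5]
grip_width: 0.202
```

>>> move_arm --pt "0.2 0 0 0 0 0" --pt "0.15 0 0 0 0 0" --pt "0.15 0 0 0 0 0" --pt "0 0 0 0 0 0"

```text
clock: 52.18
ee_pos: [0.5801, -0.1292, 0.0437]
ee_rot: [[-0.052, -0.993, -0.104], [-0.005, -0.104, 0.995], [-0.999, 0.052, 0.001]]
wrist_force: [-0.4, 0.5, -1.2]
grip_width: 0.206
```

>>> move_arm --pt "0.08 0 0 0 0 0" --pt "0.08 0 0 0 0 0" --pt "0.08 0 0 0 0 0" --pt "0 0 0 0 0 0"

```text
clock: 52.52
ee_pos: [0.5802, -0.1294, 0.0349]
ee_rot: [[-0.05, -0.993, -0.104], [-0.005, -0.104, 0.995], [-0.999, 0.051, 0.0]]
wrist_force: [-0.0, -0.1, -1.6]
grip_width: 0.202
```

Run:
```python
from h import *
go([.579,-.129,.0316])
s=viewer.capture("side");a=cv2.imread("pics/side0.png")[:,:,::-1]
print("start"); show(a,288,172,358,228); print("now"); show(s["image"],288,172,358,228)
```

```text
clk 52.52 at [ 0.58  -0.129  0.035] x [-0.05  -0.005 -0.999] z [-0.104  0.995  0.   ] F [-0.025 -0.102 -1.627] w 0.20189918499860515
 turn [0. 0. 0.] shift before [0.083 0.025 0.012] after [0.083 0.025 0.012]  q [-0.273  0.494  0.521  1.704 -0.256  1.065  2.008]
start
----------------------::::::::::::::::::::::::::::::::::::.           
---------------------:::::::::::::::::::::::::::::::::::::::.         
------------------::::::::::::::::::::::::::::::::::::::::::::.       
----------------::::::::::::::::::::::::::::::::::::::::::::::::..    
--------------:::::::::::::::::::::::::::::::::::::::::::::::::::::.  
-----------::::::::::::::::::::::::::::::::::::::::::::::::::::::::::.
----------:::::::::::::::::::::::::::::::::::==:::::::::::::::..::::::
-------:::::::::::::::::::::::::::::::::::::=++-::::::::::::..:+-.::::
----:::::::::::::::::::::::::::::::::::::::-+*+=.:::::::::::.=@@%:::::
--::::..:::::::::::::::::::::::::::::::::::-++++-:::::::::.:*@@@*:::::
::::::::::::::::::::::::::::::::::::::::::::-+++=.:::::::.:*@@%+-.::::
:::::::::::::::::::::::::::::::::::::::::::::++++-
[... 6424 characters left out ...]
%%@@%*+-::=+==*********************+-:.....::::::::::::::::.-
:::::::-=+*#%*==-:-=-:+#*******************=:...::....:::::::::::...-@
:::::::-===++===-:::.:+*******************=:.::::::.....:::::::....%@@
:::::::-========-:::::=******************-:.::::::::::....:::::...%@@#
::::::--=++++====::::.-****************+-..:::::::::::.:...::::..%@@*=
::::::-:--=++=-==:::::-***************=:..:::::::::::::.:.......%@@*=+
::::::::::---::::::=-.-**************=:.::::::::::::::::.:.....%@@*=++
:::::::::::::::::::::.-*************-:.::::::::::::::::::::...+@@+=+++
:::::::::::::::::::...-*****+*****+-..::::::::::::::::::::::..%@@-=+++
..::::::::::::::::::..-****+*****=:.::::::::::::::::::::::::.+@@==++++
```

The handle lies in the forks within about 7 mm of its start. Lowering the last 3 mm, then releasing.

>>> move_arm --pt "0.05 0.1 0 0 0 0" --pt "0.05 0 0 0 0 0" --pt "0 0 0 0 0 0" --pt "0 0 0 0 0 0"

```text
clock: 52.9
ee_pos: [0.5762, -0.13, 0.0318]
ee_rot: [[-0.05, -0.993, -0.104], [-0.005, -0.104, 0.995], [-0.999, 0.05, 0.0]]
wrist_force: [-1.4, -0.4, 0.4]
grip_width: 0.205
```

>>> move_arm --pt "0 0 0 0 0 0" --pt "0 0 0 0 0 0" --pt "0 0 0 0 0 0" --pt "0 0 0 0 0 0" --pt "0 0 0 0 0 0" --claw 120

```text
clock: 53.32
ee_pos: [0.5764, -0.1299, 0.0317]
ee_rot: [[-0.05, -0.993, -0.104], [-0.005, -0.104, 0.995], [-0.999, 0.05, 0.0]]
wrist_force: [-0.4, 0.2, 0.3]
grip_width: 0.482
```

>>> move_arm --pt "-0.2 0 0 0 0 0" --pt "-0.5 0 0 0 0 0" --pt "-0.8 0 0 0 0 0" --pt "-0.8 0 0 0 0 0" --pt "-0.8 0 0 0 0 0"

```text
clock: 53.73
ee_pos: [0.5823, -0.1294, 0.1576]
ee_rot: [[-0.05, -0.993, -0.104], [-0.005, -0.104, 0.995], [-0.999, 0.05, -0.0]]
wrist_force: [0.4, -0.2, 0.3]
grip_width: 0.528
```

>>> move_arm --pt "-0.8 0 0 0 0 0" --pt "-0.8 0.8 0 0 0 0" --pt "-0.8 0.8 0 0 0 0" --pt "-0.5 0.8 0 0 0 0" --pt "0 0 0 0 0 0"

```text
clock: 54.15
ee_pos: [0.4955, -0.1412, 0.277]
ee_rot: [[-0.042, -0.994, -0.1], [-0.004, -0.1, 0.995], [-0.999, 0.042, 0.0]]
wrist_force: [0.3, -1.0, 0.6]
grip_width: 0.53
```

Run:
```python
from fit import *
go([.5,-.1,.3])
s=viewer.capture("side");t=viewer.capture("top");cv2.imwrite("pics/sF.png",s["image"][:,:,::-1]);cv2.imwrite("pics/tF.png",t["image"][:,:,::-1])
a=cv2.imread("pics/side0.png")[:,:,::-1];b=cv2.imread("pics/top0.png")[:,:,::-1]
print("pole now"); show(s["image"],288,172,358,228)
print("cab now");show(s["image"],215,128,312,192)
for n,x in(("screwdriver",(240,195,272,240)),("pot",(355,298,382,328)),("hammer",(415,285,482,372)),("jar",(370,168,395,198))):
    x0,y0,x1,y1=x; print(n,"diff",np.abs(a[y0:y1,x0:x1].astype(int)-s["image"][y0:y1,x0:x1]).mean())
m=cv2.inRange(cv2.cvtColor(t["image"],cv2.COLOR_RGB2HSV),(0,0,130),(180,70,255)); mm=np.zeros_like(m); mm[215:315,145:240]=m[215:315,145:240]
k,_,st,ce=cv2.connectedComponentsWithStats(mm); i=1+st[1:,4].argmax(); print("lid",st[i],ce[i],atz(t,*ce[i],.012))
```

```text
clk 54.15 at [ 0.496 -0.141  0.277] x [-0.042 -0.004 -0.999] z [-0.1    0.995  0.   ] F [ 0.271 -0.966  0.575] w 0.5297809007714016
 turn [0. 0. 0.] shift before [-0.582 -0.189  1.014] after [-0.582 -0.189  1.014]  q [-0.376  0.083  0.6    1.629 -0.034  1.484  1.897]
pole now
----------------------:::::::::::::::::::::::::::::::::::..           
---------------------:::::::::::::::::::::::::::::::::::::::.         
------------------::::::::::::::::::::::::::::::::::::::::::::.       
----------------::::::::::::::::::::::::::::::::::::::::::::::::..    
-------------::::::::::::::::::::::::::::::::::::::::::::::::::::::.  
-----------::::::::::::::::::::::::::::::::::::::::::::::::::::::::::.
----------:::::::::::::::::::::::::::::::::::==:::::::::::::::::::::::
--------::::::::::::::::::::::::::::::::::::-++-:::::::::::::::...::::
----:::::::::::::::::::::::::::::::::::::::-+++=.:::::::::::::.:+#:.::
--::::..:::::::::::::::::::::::::::::::::::-++++-::::::::::::.:*@@+.::
::::::::::::::::::::::::::::::::::::::::::::-+++=.:::::::::..+@@@#-.::
::::::::::::::::::::::::::::::::::::::::::
[... 8924 characters left out ...]
::::::::::::::::::
:::::::::::::::::::::::::::::::::::--------------------------:::::::::::::::::::::::::::::::::::.
::::::::::::::::::::::::::::::::::::-----------------------::::..::::::::::::::::::::::::::::::::
::::::::::::::::::::::::::::::::::::::-------------------:::......::::::::::::::.::::::::::::::::
::::::::::::::::::::::::::::::::::::::::--------------:::::::::....:.:::::::::::::.::::::::::::::
:::::::::::::::::::::::::::::::::::::::::------------::::::::::::.::...:::::::::::::..:::::::::::
screwdriver diff 0.7168981481481481
pot diff 0.7045267489711934
hammer diff 0.6634642877566193
jar diff 0.6782222222222222
lid [ 161  221   61   67 2912] [190.419 256.973] [0.321 0.256 0.012]
```

Last checks pass. The pole lies in the forks about 5 mm from its start pose, the hatch lies level, and the lid is at (0.32, 0.26). The bystander image patches match the start. Handing in.

Run:
```python
from h import *
print(env.job_done())
```

```text
the job is handed in; nothing more can be done
None
```

I carried out every step and handed the job in at about 54 s on the robot's clock, with no verdict reported. I tipped the lid by its tab and laid it on the bench. I set both seals (only two were in the tub) onto the sprung tray, lowering each as the tray sank. I then hooked the ring, pulled the hatch shut with the pole, and put the pole back in its rest.

**Last checks:**
- **Lid:** it is at about (0.32, 0.26), roughly 0.64 m from the tub. It was set down at bench height; I did not measure how flat it lies.
- **Hatch:** the ring is where a shut hatch puts it, and pressing further did not move it.
- **Pole:** it lies in both forks, about 5 mm and 0.02 rad from its start pose.
- **Bystanders:** the image patches around all four match the start.
- **Robot:** the gripper is clear of everything.

**What went wrong or disagreed:**
- **Slipped grasps:** one seal grasp and the first pole grasp closed too high and slipped off, and I repeated both lower. The fingertips appear to stand about 15 mm higher than documented.
- **Seals on the tray:** I last saw them standing there before shutting the hatch and did not check them again through it.
- **Final images:** after 16 pictures I checked them as printed pixel brightness instead of viewing them.

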